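Balance fan rotors on the knife edge and sort out the faulty ones

ROBOT

A 6-joint arm with a two-finger parallel gripper is mounted at the origin on the work surface. World frame = base frame: x ahead of the robot, y to its left, z up, the work surface at z = 0. Lengths are in mm, angles in rad, forces in N, time in s.
With the tool pointing down it reaches from about 350 to 875 mm from the base axis. Payload 4.2 kg.
Tool frame: the origin (TCP) lies at the very end of the fingers, on their centre line; the grasp point (between the pads) lies arm.grip_depth behind it (arm.grip_depth is the distance from the TCP to the grasp point, in mm); z points along the fingers, y is the direction in which the jaws open and shut (so a half turn about z gives the same grasp; the last joint's range is limited). The gripper opens to 85 mm and grips with 20 to 120 N. Pads are 22 mm wide; open, the fingers measure 114 mm over their backs; the gripper's body (76 mm by 85 mm) begins 54 mm behind the grasp point. The pads swing forward as they close: fully open they stand 13 mm farther back than shut.
Start: joints at [-0.883, 0.385, 0.008, 0, -1.194, -0.259], TCP at [259.875, -568.388, 231.312] pointing down, gripper open.
Joint ranges: [-3.14, 3.14], [-1.21, 2.06], [-1.07, 1.41], [-3.16, 2.05], [-2.99, -0.16], [-3.1, 3.1]. Speed limits (rad/s): [2.79, 2.79, 3.14, 3.14, 3.14, 3.14].

INTERFACE

Orientations are given as a unit quaternion [x, y, z, w].
In Python, from bench import arm, optics, workorder gives the robot as it stands. The module is installed in compiled form; this text tells all that it offers.
- The arm moves only by the tool play_rows, never from a script. Its arguments are lists of equal length, an entry for each row: "travel": the shift along the tool's x, y, z in m, a list of three; "rotation": the turn, a rotation vector about the tool's x, y, z in rad, a list of three; "grip": the opening, from 0 (shut) to 1 (fully open). In form: {"travel": [[x, y, z], ...], "rotation": [[rx, ry, rz], ...], "grip": [grip, ...]}. A call has 1 to 12 rows; each row shifts and turns the commanded pose from where the row before left it, along the tool's axes as they then stand; what a row does not reach is not made up. A row lasts 1/12 s, in which the tool goes at most 41.7 mm and 7.16 degrees, less where a joint would pass 70% of its speed; a pose out of reach is approached as far as the arm can. A call is refused whole if a number of a shift passes 0.0417 or a number of a turn 0.125, either way. A call with a gripper value outside its range is refused whole. The fingers move at their own pace and stop on an object; the grip force is fixed at half the most. Time passes only in rows, so rows that do not move let the fingers close. It gives the time, the measured TCP pose, the force and the opening at its end, in the units of the state.
- arm.read_state(): the state, without advancing time (a new reading comes with each control period).
- optics.get_image(name): name is "side" or "top" or "wrist"; returns a dict with "image" (420x560x3 uint8, blue, green, red), "depth" (420x560 float32, mm along the optical axis (not along the pixel's ray), 0 where there is no reading), "camera_matrix" (3x3 intrinsics, pixels), "R" (3x3) and "t" (3): a world point X has camera coordinates R X + t; the wrist camera has in their place "hand_eye" (4x4, takes a point from camera to tool coordinates, whose origin is the TCP and whose axes are the flange's). Camera axes: x right, y down, z forward; pixel columns grow to the right and rows downward; lengths in mm; the calibration is good to about 2 mm. A picture is of the moment at which its call begins: read the wrist's pose just before it.
- workorder.job_done(): hands the job in, once; it reports no verdict.
The state is a dict: "clock": time; "joints": joint angles; "joint_vel": joint speeds; "joint_efforts": joint torques, N m; "position": TCP position; "ee_rot": TCP orientation; "contact_force": force on the tool from outside, world axes, zero at the start; "wrist_torque": the same for the moment, N m; "gripper_width": finger opening in mm.
Only numpy, scipy, OpenCV 4.12 (cv2) and the standard library are available. Lean on these libraries where they do the work, as an engineer would, in place of code of your own. Each camera call takes 0.05 s, during which the arm holds its last target. There are 200 camera calls.

TASK

Walk the heavy blue balancing stand forward with pushes on its two rear corners until its front edge lies on the yellow tape all along, where the bench is level; do not grip its steel knife edge. Then take the rotors one at a time: lay each across the knife edge by its middle and let go, and put it in the green tray if it stays level or in the red tray if it tips, before testing the next. In the end the stand is still on the tape, every rotor lies flat on the floor of its proper tray, boss up, and the other things on the bench are left alone.

Things in the scene. Friction and masses are not known exactly. Their poses are not given: they have to be found in the camera images.
- rotor_a_mid (a point): Two-bladed fan rotor (some of the six are absent). Orange flat bar 130 long (x), 28 wide (y), 10 thick, flat underside; on its middle a black square boss 26 x 26, 26 tall (36 overall), to grip. 0.12 kg. Point: its middle, 18 above its underside; z points out of the boss. All look alike, but a hidden slug sets how far the centre of mass lies off along the length: 0 to 13 mm (and up to 8 across), drawn anew each run.
- rotor_b_mid (a point): Another such rotor, same sizes, same point and axes as rotor_a_mid.
- rotor_c_mid (a point): Another such rotor, same sizes, same point and axes as rotor_a_mid.
- rotor_d_mid (a point): Another such rotor, same sizes, same point and axes as rotor_a_mid.
- rotor_e_mid (a point): Another such rotor, same sizes, same point and axes as rotor_a_mid.
- rotor_f_mid (a point): Another such rotor, same sizes, same point and axes as rotor_a_mid.
- edge_mid (a point): Knife edge of the blue balancing stand: middle of the top of a steel ridge, a flat 8 wide (x) and 108 long (y), 56 above the bench, 16 above the base. Stand axes: y forward, z up. A rotor laid across it, length along x, middle over the ridge, stays level if its mass is centred (within 4 mm); else it tips about 14 degrees, its heavy blade resting on the base, and stays so.
- stand: The blue balancing stand, loose, about 1.8 kg, slides on the bench under 10 to 20 N. Base 150 (x) by 110 (y) by 40 tall; y is its forward, its rear face is at y = -55. Origin at the middle of its underside.
- front_left (a point): Left end of the stand's front edge (x = -75, y = +55 in the stand's axes), 20 above the bench.
- front_right (a point): Right end of the stand's front edge (x = +75, y = +55 in the stand's axes), 20 above the bench.
- knife_edge: The steel ridge itself, part of the stand; origin at the middle of its foot, 40 above the bench.
- line_mid (a point): Middle of the yellow tape line on the bench: 20 wide (its y) and 240 long (its x), flat. The stand starts on its -y side, 100 to 130 short of it; forward for the stand is the line's +y.
- good_tray_in (a point): Green tray for good rotors: centre of its inner floor. Inside 170 (x) by 180 (y), walls 5 thick and 22 high from the bench, floor 5 thick; fixed. Four rotors fit side by side, lengths along x.
- reject_tray_in (a point): Red tray for rejects, same sizes as the green one; centre of its inner floor. Fixed. The two trays change places from run to run.
- foam: Light-blue foam block 90 x 120 x 50; origin at its underside; to be left alone.
- push_stick: Yellow push stick, 220 long, 12 thick; origin at its underside; to be left alone.
- screwdriver: Screwdriver lying on the bench; origin at its underside; to be left alone.
- spray: Spray bottle, 60 across, 170 tall; origin at its underside; to be left alone.
- tape_roll: Roll of yellow tape, 90 across, 24 tall; origin at its underside; to be left alone.
- jar: Small jar, 60 across, 70 tall; origin at its underside; to be left alone.
Things that resemble listed ones, but are neither listed nor needed, are in the scene too. What is shaped like the part that bears rotor_c_mid but turquoise is not meant.

How it is judged (in metres and radians):
On the way, in this order (a step that is already met when the one before it is completed fails the run):
1. the stand's front edge lies on the tape line, and the stand is still and untouched (y of front_left in the frame of line_mid between -0.011 and 0.011 m and y of front_right in the frame of line_mid between -0.011 and 0.011 m and x of edge_mid in the frame of line_mid between -0.06 and 0.06 m and linear speed of stand below 0.01 m/s and contact force between the fingers and stand below 0.2 N), for 0.2 s.
2. a rotor lies free across the knife edge (((x of rotor_a_mid in the frame of edge_mid between -0.02 and 0.02 m and y of rotor_a_mid in the frame of edge_mid between -0.06 and 0.06 m and z of rotor_a_mid in the frame of edge_mid between 0.008 and 0.026 m and contact force between the fingers and rotor_a below 0.1 N and linear speed of rotor_a below 0.03 m/s) or (x of rotor_b_mid in the frame of edge_mid between -0.02 and 0.02 m and y of rotor_b_mid in the frame of edge_mid between -0.06 and 0.06 m and z of rotor_b_mid in the frame of edge_mid between 0.008 and 0.026 m and contact force between the fingers and rotor_b below 0.1 N and linear speed of rotor_b below 0.03 m/s) or (x of rotor_c_mid in the frame of edge_mid between -0.02 and 0.02 m and y of rotor_c_mid in the frame of edge_mid between -0.06 and 0.06 m and z of rotor_c_mid in the frame of edge_mid between 0.008 and 0.026 m and contact force between the fingers and rotor_c below 0.1 N and linear speed of rotor_c below 0.03 m/s) or (x of rotor_d_mid in the frame of edge_mid between -0.02 and 0.02 m and y of rotor_d_mid in the frame of edge_mid between -0.06 and 0.06 m and z of rotor_d_mid in the frame of edge_mid between 0.008 and 0.026 m and contact force between the fingers and rotor_d below 0.1 N and linear speed of rotor_d below 0.03 m/s) or (x of rotor_e_mid in the frame of edge_mid between -0.02 and 0.02 m and y of rotor_e_mid in the frame of edge_mid between -0.06 and 0.06 m and z of rotor_e_mid in the frame of edge_mid between 0.008 and 0.026 m and contact force between the fingers and rotor_e below 0.1 N and linear speed of rotor_e below 0.03 m/s) or (x of rotor_f_mid in the frame of edge_mid between -0.02 and 0.02 m and y of rotor_f_mid in the frame of edge_mid between -0.06 and 0.06 m and z of rotor_f_mid in the frame of edge_mid between 0.008 and 0.026 m and contact force between the fingers and rotor_f below 0.1 N and linear speed of rotor_f below 0.03 m/s))), for 0.3 s.
3. with a tested rotor put in a tray, another lies free across the knife edge (((x of rotor_a_mid in the frame of edge_mid between -0.02 and 0.02 m and y of rotor_a_mid in the frame of edge_mid between -0.06 and 0.06 m and z of rotor_a_mid in the frame of edge_mid between 0.008 and 0.026 m and contact force between the fingers and rotor_a below 0.1 N and linear speed of rotor_a below 0.03 m/s) or (x of rotor_b_mid in the frame of edge_mid between -0.02 and 0.02 m and y of rotor_b_mid in the frame of edge_mid between -0.06 and 0.06 m and z of rotor_b_mid in the frame of edge_mid between 0.008 and 0.026 m and contact force between the fingers and rotor_b below 0.1 N and linear speed of rotor_b below 0.03 m/s) or (x of rotor_c_mid in the frame of edge_mid between -0.02 and 0.02 m and y of rotor_c_mid in the frame of edge_mid between -0.06 and 0.06 m and z of rotor_c_mid in the frame of edge_mid between 0.008 and 0.026 m and contact force between the fingers and rotor_c below 0.1 N and linear speed of rotor_c below 0.03 m/s) or (x of rotor_d_mid in the frame of edge_mid between -0.02 and 0.02 m and y of rotor_d_mid in the frame of edge_mid between -0.06 and 0.06 m and z of rotor_d_mid in the frame of edge_mid between 0.008 and 0.026 m and contact force between the fingers and rotor_d below 0.1 N and linear speed of rotor_d below 0.03 m/s) or (x of rotor_e_mid in the frame of edge_mid between -0.02 and 0.02 m and y of rotor_e_mid in the frame of edge_mid between -0.06 and 0.06 m and z of rotor_e_mid in the frame of edge_mid between 0.008 and 0.026 m and contact force between the fingers and rotor_e below 0.1 N and linear speed of rotor_e below 0.03 m/s) or (x of rotor_f_mid in the frame of edge_mid between -0.02 and 0.02 m and y of rotor_f_mid in the frame of edge_mid between -0.06 and 0.06 m and z of rotor_f_mid in the frame of edge_mid between 0.008 and 0.026 m and contact force between the fingers and rotor_f below 0.1 N and linear speed of rotor_f below 0.03 m/s)) and ((x of rotor_a_mid in the frame of good_tray_in between -0.07 and 0.07 m and y of rotor_a_mid in the frame of good_tray_in between -0.08 and 0.08 m and z of rotor_a_mid in the frame of good_tray_in between 0.005 and 0.03 m and angle between rotor_a_mid's own z axis and vertical below 0.2 rad) or (x of rotor_a_mid in the frame of reject_tray_in between -0.07 and 0.07 m and y of rotor_a_mid in the frame of reject_tray_in between -0.08 and 0.08 m and z of rotor_a_mid in the frame of reject_tray_in between 0.005 and 0.03 m and angle between rotor_a_mid's own z axis and vertical below 0.2 rad) or (x of rotor_b_mid in the frame of good_tray_in between -0.07 and 0.07 m and y of rotor_b_mid in the frame of good_tray_in between -0.08 and 0.08 m and z of rotor_b_mid in the frame of good_tray_in between 0.005 and 0.03 m and angle between rotor_b_mid's own z axis and vertical below 0.2 rad) or (x of rotor_b_mid in the frame of reject_tray_in between -0.07 and 0.07 m and y of rotor_b_mid in the frame of reject_tray_in between -0.08 and 0.08 m and z of rotor_b_mid in the frame of reject_tray_in between 0.005 and 0.03 m and angle between rotor_b_mid's own z axis and vertical below 0.2 rad) or (x of rotor_c_mid in the frame of good_tray_in between -0.07 and 0.07 m and y of rotor_c_mid in the frame of good_tray_in between -0.08 and 0.08 m and z of rotor_c_mid in the frame of good_tray_in between 0.005 and 0.03 m and angle between rotor_c_mid's own z axis and vertical below 0.2 rad) or (x of rotor_c_mid in the frame of reject_tray_in between -0.07 and 0.07 m and y of rotor_c_mid in the frame of reject_tray_in between -0.08 and 0.08 m and z of rotor_c_mid in the frame of reject_tray_in between 0.005 and 0.03 m and angle between rotor_c_mid's own z axis and vertical below 0.2 rad) or (x of rotor_d_mid in the frame of good_tray_in between -0.07 and 0.07 m and y of rotor_d_mid in the frame of good_tray_in between -0.08 and 0.08 m and z of rotor_d_mid in the frame of good_tray_in between 0.005 and 0.03 m and angle between rotor_d_mid's own z axis and vertical below 0.2 rad) or (x of rotor_d_mid in the frame of reject_tray_in between -0.07 and 0.07 m and y of rotor_d_mid in the frame of reject_tray_in between -0.08 and 0.08 m and z of rotor_d_mid in the frame of reject_tray_in between 0.005 and 0.03 m and angle between rotor_d_mid's own z axis and vertical below 0.2 rad) or (x of rotor_e_mid in the frame of good_tray_in between -0.07 and 0.07 m and y of rotor_e_mid in the frame of good_tray_in between -0.08 and 0.08 m and z of rotor_e_mid in the frame of good_tray_in between 0.005 and 0.03 m and angle between rotor_e_mid's own z axis and vertical below 0.2 rad) or (x of rotor_e_mid in the frame of reject_tray_in between -0.07 and 0.07 m and y of rotor_e_mid in the frame of reject_tray_in between -0.08 and 0.08 m and z of rotor_e_mid in the frame of reject_tray_in between 0.005 and 0.03 m and angle between rotor_e_mid's own z axis and vertical below 0.2 rad) or (x of rotor_f_mid in the frame of good_tray_in between -0.07 and 0.07 m and y of rotor_f_mid in the frame of good_tray_in between -0.08 and 0.08 m and z of rotor_f_mid in the frame of good_tray_in between 0.005 and 0.03 m and angle between rotor_f_mid's own z axis and vertical below 0.2 rad) or (x of rotor_f_mid in the frame of reject_tray_in between -0.07 and 0.07 m and y of rotor_f_mid in the frame of reject_tray_in between -0.08 and 0.08 m and z of rotor_f_mid in the frame of reject_tray_in between 0.005 and 0.03 m and angle between rotor_f_mid's own z axis and vertical below 0.2 rad))), for 0.3 s.
At the end, for the whole second after the job is handed in: The stand's front corners are within 11 mm of the tape's centre line, its middle within 60 mm of the tape's middle; every rotor lies flat at rest on a tray floor: green if its mass is centred (within 1.8 mm), red if over 6 mm off, borderline ones in either (y of front_left in the frame of line_mid between -0.011 and 0.011 m and y of front_right in the frame of line_mid between -0.011 and 0.011 m and x of edge_mid in the frame of line_mid between -0.06 and 0.06 m and ((x of rotor_a_mid in the frame of good_tray_in between -0.07 and 0.07 m and y of rotor_a_mid in the frame of good_tray_in between -0.08 and 0.08 m and z of rotor_a_mid in the frame of good_tray_in between 0.005 and 0.03 m and angle between rotor_a_mid's own z axis and vertical below 0.2 rad) or x of rotor_a_slug in the frame of rotor_a_mid above 0.0048 m) and ((x of rotor_a_mid in the frame of reject_tray_in between -0.07 and 0.07 m and y of rotor_a_mid in the frame of reject_tray_in between -0.08 and 0.08 m and z of rotor_a_mid in the frame of reject_tray_in between 0.005 and 0.03 m and angle between rotor_a_mid's own z axis and vertical below 0.2 rad) or x of rotor_a_slug in the frame of rotor_a_mid below 0.0109 m) and ((x of rotor_a_mid in the frame of good_tray_in between -0.07 and 0.07 m and y of rotor_a_mid in the frame of good_tray_in between -0.08 and 0.08 m and z of rotor_a_mid in the frame of good_tray_in between 0.005 and 0.03 m and angle between rotor_a_mid's own z axis and vertical below 0.2 rad) or (x of rotor_a_mid in the frame of reject_tray_in between -0.07 and 0.07 m and y of rotor_a_mid in the frame of reject_tray_in between -0.08 and 0.08 m and z of rotor_a_mid in the frame of reject_tray_in between 0.005 and 0.03 m and angle between rotor_a_mid's own z axis and vertical below 0.2 rad)) and linear speed of each of rotor_a, rotor_b, rotor_c, rotor_d, rotor_e, rotor_f below 0.02 m/s and ((x of rotor_b_mid in the frame of good_tray_in between -0.07 and 0.07 m and y of rotor_b_mid in the frame of good_tray_in between -0.08 and 0.08 m and z of rotor_b_mid in the frame of good_tray_in between 0.005 and 0.03 m and angle between rotor_b_mid's own z axis and vertical below 0.2 rad) or x of rotor_b_slug in the frame of rotor_b_mid above 0.0048 m) and ((x of rotor_b_mid in the frame of reject_tray_in between -0.07 and 0.07 m and y of rotor_b_mid in the frame of reject_tray_in between -0.08 and 0.08 m and z of rotor_b_mid in the frame of reject_tray_in between 0.005 and 0.03 m and angle between rotor_b_mid's own z axis and vertical below 0.2 rad) or x of rotor_b_slug in the frame of rotor_b_mid below 0.0109 m) and ((x of rotor_b_mid in the frame of good_tray_in between -0.07 and 0.07 m and y of rotor_b_mid in the frame of good_tray_in between -0.08 and 0.08 m and z of rotor_b_mid in the frame of good_tray_in between 0.005 and 0.03 m and angle between rotor_b_mid's own z axis and vertical below 0.2 rad) or (x of rotor_b_mid in the frame of reject_tray_in between -0.07 and 0.07 m and y of rotor_b_mid in the frame of reject_tray_in between -0.08 and 0.08 m and z of rotor_b_mid in the frame of reject_tray_in between 0.005 and 0.03 m and angle between rotor_b_mid's own z axis and vertical below 0.2 rad)) and ((x of rotor_c_mid in the frame of good_tray_in between -0.07 and 0.07 m and y of rotor_c_mid in the frame of good_tray_in between -0.08 and 0.08 m and z of rotor_c_mid in the frame of good_tray_in between 0.005 and 0.03 m and angle between rotor_c_mid's own z axis and vertical below 0.2 rad) or x of rotor_c_slug in the frame of rotor_c_mid above 0.0048 m) and ((x of rotor_c_mid in the frame of reject_tray_in between -0.07 and 0.07 m and y of rotor_c_mid in the frame of reject_tray_in between -0.08 and 0.08 m and z of rotor_c_mid in the frame of reject_tray_in between 0.005 and 0.03 m and angle between rotor_c_mid's own z axis and vertical below 0.2 rad) or x of rotor_c_slug in the frame of rotor_c_mid below 0.0109 m) and ((x of rotor_c_mid in the frame of good_tray_in between -0.07 and 0.07 m and y of rotor_c_mid in the frame of good_tray_in between -0.08 and 0.08 m and z of rotor_c_mid in the frame of good_tray_in between 0.005 and 0.03 m and angle between rotor_c_mid's own z axis and vertical below 0.2 rad) or (x of rotor_c_mid in the frame of reject_tray_in between -0.07 and 0.07 m and y of rotor_c_mid in the frame of reject_tray_in between -0.08 and 0.08 m and z of rotor_c_mid in the frame of reject_tray_in between 0.005 and 0.03 m and angle between rotor_c_mid's own z axis and vertical below 0.2 rad)) and ((x of rotor_d_mid in the frame of good_tray_in between -0.07 and 0.07 m and y of rotor_d_mid in the frame of good_tray_in between -0.08 and 0.08 m and z of rotor_d_mid in the frame of good_tray_in between 0.005 and 0.03 m and angle between rotor_d_mid's own z axis and vertical below 0.2 rad) or x of rotor_d_slug in the frame of rotor_d_mid above 0.0048 m) and ((x of rotor_d_mid in the frame of reject_tray_in between -0.07 and 0.07 m and y of rotor_d_mid in the frame of reject_tray_in between -0.08 and 0.08 m and z of rotor_d_mid in the frame of reject_tray_in between 0.005 and 0.03 m and angle between rotor_d_mid's own z axis and vertical below 0.2 rad) or x of rotor_d_slug in the frame of rotor_d_mid below 0.0109 m) and ((x of rotor_d_mid in the frame of good_tray_in between -0.07 and 0.07 m and y of rotor_d_mid in the frame of good_tray_in between -0.08 and 0.08 m and z of rotor_d_mid in the frame of good_tray_in between 0.005 and 0.03 m and angle between rotor_d_mid's own z axis and vertical below 0.2 rad) or (x of rotor_d_mid in the frame of reject_tray_in between -0.07 and 0.07 m and y of rotor_d_mid in the frame of reject_tray_in between -0.08 and 0.08 m and z of rotor_d_mid in the frame of reject_tray_in between 0.005 and 0.03 m and angle between rotor_d_mid's own z axis and vertical below 0.2 rad)) and ((x of rotor_e_mid in the frame of good_tray_in between -0.07 and 0.07 m and y of rotor_e_mid in the frame of good_tray_in between -0.08 and 0.08 m and z of rotor_e_mid in the frame of good_tray_in between 0.005 and 0.03 m and angle between rotor_e_mid's own z axis and vertical below 0.2 rad) or x of rotor_e_slug in the frame of rotor_e_mid above 0.0048 m) and ((x of rotor_e_mid in the frame of reject_tray_in between -0.07 and 0.07 m and y of rotor_e_mid in the frame of reject_tray_in between -0.08 and 0.08 m and z of rotor_e_mid in the frame of reject_tray_in between 0.005 and 0.03 m and angle between rotor_e_mid's own z axis and vertical below 0.2 rad) or x of rotor_e_slug in the frame of rotor_e_mid below 0.0109 m) and ((x of rotor_e_mid in the frame of good_tray_in between -0.07 and 0.07 m and y of rotor_e_mid in the frame of good_tray_in between -0.08 and 0.08 m and z of rotor_e_mid in the frame of good_tray_in between 0.005 and 0.03 m and angle between rotor_e_mid's own z axis and vertical below 0.2 rad) or (x of rotor_e_mid in the frame of reject_tray_in between -0.07 and 0.07 m and y of rotor_e_mid in the frame of reject_tray_in between -0.08 and 0.08 m and z of rotor_e_mid in the frame of reject_tray_in between 0.005 and 0.03 m and angle between rotor_e_mid's own z axis and vertical below 0.2 rad)) and ((x of rotor_f_mid in the frame of good_tray_in between -0.07 and 0.07 m and y of rotor_f_mid in the frame of good_tray_in between -0.08 and 0.08 m and z of rotor_f_mid in the frame of good_tray_in between 0.005 and 0.03 m and angle between rotor_f_mid's own z axis and vertical below 0.2 rad) or x of rotor_f_slug in the frame of rotor_f_mid above 0.0048 m) and ((x of rotor_f_mid in the frame of reject_tray_in between -0.07 and 0.07 m and y of rotor_f_mid in the frame of reject_tray_in between -0.08 and 0.08 m and z of rotor_f_mid in the frame of reject_tray_in between 0.005 and 0.03 m and angle between rotor_f_mid's own z axis and vertical below 0.2 rad) or x of rotor_f_slug in the frame of rotor_f_mid below 0.0109 m) and ((x of rotor_f_mid in the frame of good_tray_in between -0.07 and 0.07 m and y of rotor_f_mid in the frame of good_tray_in between -0.08 and 0.08 m and z of rotor_f_mid in the frame of good_tray_in between 0.005 and 0.03 m and angle between rotor_f_mid's own z axis and vertical below 0.2 rad) or (x of rotor_f_mid in the frame of reject_tray_in between -0.07 and 0.07 m and y of rotor_f_mid in the frame of reject_tray_in between -0.08 and 0.08 m and z of rotor_f_mid in the frame of reject_tray_in between 0.005 and 0.03 m and angle between rotor_f_mid's own z axis and vertical below 0.2 rad))); the robot touches nothing.
It fails at once if the knife edge is gripped or struck by the fingers (over 10 N) (contact force between the fingers and knife_edge above 10 N).
It fails at once if the stand is tipped or lifted (angle between edge_mid's own z axis and vertical above 0.15 rad or height (world z) of edge_mid above 0.075 m).
It fails at once if a bystander is moved by more than 40 mm (distance of any of foam, push_stick, screwdriver, spray, tape_roll, jar from where it was at the start of the episode above 0.04 m).
Of rotor_a, rotor_b, rotor_c, rotor_d, rotor_e, rotor_f only 3 to 4 are there at a start; the rules pass over those that are not, and their reading is None.
At some moment in a run one of rotor_a, rotor_b, rotor_c, rotor_d, rotor_e, rotor_f may be knocked a few centimetres aside while the robot is not near it.
Once in a run the grip may slacken for a moment while it holds something.
It also fails if it takes over 210 s, if anything falls off the work surface, if the arm or the gripper's body presses on something with over 40 N, if the wrist force passes 120 N, or if a joint passes its speed limit or range.

## Working session

There is one attempt and no reset: what is moved stays moved. The work goes in short steps, Python scripts to look and compute and a tool call to move; the robot and the scene stay as the last step left them, time stands still between calls to the robot, and variables do not carry over. Pictures are saved under pics/ and viewed, about 12 in all and at most 16, crops included, and the job is handed in when it is done.

Besides the shell and the picture viewer there is one more tool, called by a JSON object that holds its "method" and its "body". play_rows: Moves the arm, as the interface text tells. Its arguments: {"type":"object","properties":{"travel":{"type":"array","items":{"type":"array","items":{"type":"number"}}},"rotation":{"type":"array","items":{"type":"array","items":{"type":"number"}}},"grip":{"type":"array","items":{"type":"number"}}},"required":["travel","rotation","grip"]}

```bash
mkdir -p pics
cat > h.py <<'E'
import numpy as np, cv2
from bench import arm, optics, workorder
from scipy.spatial.transform import Rotation as Rn
def cam(n):
    s=arm.read_state(); d=optics.get_image(n)
    if n=="wrist":
        T=np.eye(4);T[:3,:3]=Rn.from_quat(s["ee_rot"]).as_matrix();T[:3,3]=s["position"]
        M=T@np.array(d["hand_eye"]); d["Rwc"]=M[:3,:3]; d["c"]=M[:3,3]
    else:
        R=np.array(d["R"]);d["Rwc"]=R.T;d["c"]=-R.T@np.array(d["t"])
    d["K"]=np.array(d["camera_matrix"]);return d
def ray(d,uv,z):
    p=np.atleast_2d(uv).astype(float); v=np.c_[p,np.ones(len(p))]@np.linalg.inv(d["K"]).T@d["Rwc"].T
    return d["c"]+v*((z-d["c"][2])/v[:,2])[:,None]
def proj(d,X):
    p=(np.atleast_2d(X)-d["c"])@d["Rwc"]@d["K"].T; return p[:,:2]/p[:,2:]
def cloud(d):
    z=d["depth"];v,u=np.indices(z.shape)
    p=np.stack([u,v,np.ones_like(u)],-1)@np.linalg.inv(d["K"]).T*z[...,None]
    return p@d["Rwc"].T+d["c"]
E
python3 - <<'E'
from h import *
print(arm.read_state(), arm.grip_depth)
ims=[]
for n in("top","side"):
    d=cam(n);print(n,d["K"],d["c"],d["Rwc"]);cv2.imwrite(f"pics/{n}0.png",d["image"])
    np.save(f"{n}0.npy",d,allow_pickle=True)
E
```

```text
{'clock': 0.0, 'joints': array([-8.83440240e-01,  3.85570501e-01,  6.60266070e-03, -5.17885733e-04,
       -1.19403781e+00, -2.58609642e-01]), 'joint_vel': array([-0.0007519 , -0.0001512 , -0.00021397,  0.00126778,  0.00022023,
       -0.00017911]), 'joint_efforts': array([ 9.88540924e-04, -3.92285621e+01,  1.88401884e+01,  4.18604895e+00,
       -4.58675029e-03, -1.52570965e-05]), 'position': array([ 259.6015597 , -567.86735576,  230.20132759]), 'ee_rot': array([-2.12641556e-01,  9.77129618e-01,  1.09302362e-03, -2.88969189e-04]), 'contact_force': array([ 1.5394866 ,  0.95256545, -0.28339   ]), 'wrist_torque': array([ 0.02073076,  0.01297413, -0.00960199]), 'gripper_width': 85.19213396529143} 18.700000000000003
top [[462.635992     0.         277.17934973]
 [  0.         462.635992   209.39636358]
 [  0.           0.           1.        ]] [ 408.33878977   98.34939397 1291.1476012 ] [[-9.09803758e-04 -9.93578203e-01  1.13143833e-01]
 [-9.99909275e-01  2.42444820e-03  1.32500166e-02]
 [-1.34392390e-02 -1.13121513e-01 -9.93490267e-01]]
side [[543.1180073    0.         278.75082009]
 [  0.         543.1180073  215.29139779]
 [  0.           0.           1.        ]] [-737.76849667 -159.86153772 1230.80818269] [[ 0.23352737 -0.65391255  0.71962723]
 [-0.97220895 -0.16964162  0.16134271]
 [ 0.0165747  -0.73730597 -0.6753556 ]]
```

View pics/top0.png

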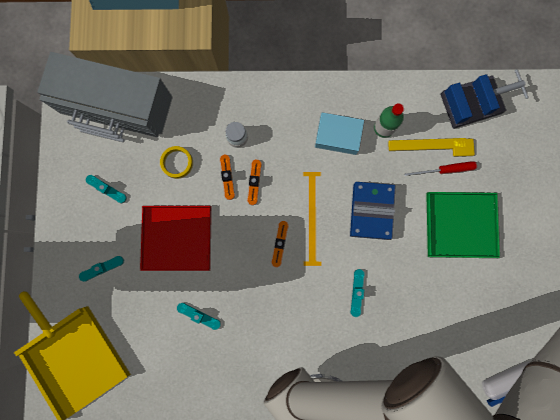

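View pics/side0.png

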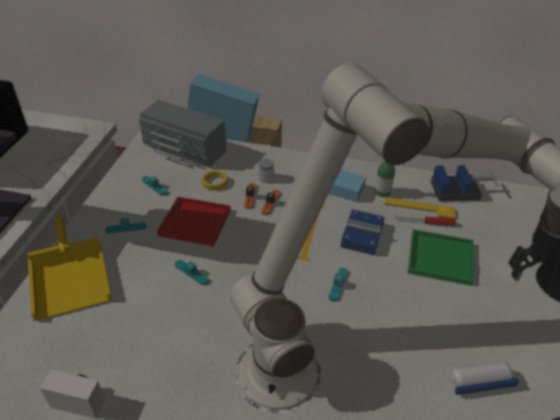

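The top view shows three orange rotors at about (227,177), (255,181) and (280,243), and the stand at (374,210). The tape is at x≈312, the red tray at (176,238) and the green tray at (464,225). Stand forward is world +y. Next I measure these.

```bash
cat > m.py <<'E'
from h import *
def comps(mask,amin):
    n,l,st,c=cv2.connectedComponentsWithStats(mask.astype(np.uint8)); return [np.argwhere(l==i)[:,::-1] for i in range(1,n) if st[i,4]>=amin]
def hsv(d): return cv2.cvtColor(d["image"],cv2.COLOR_BGR2HSV).astype(int)
def rect(P):
    (c,s,a)=cv2.minAreaRect(P[:,:2].astype(np.float32)); b=cv2.boxPoints((c,s,a))
    e=b[1]-b[0];f=b[2]-b[1]; L=e if np.hypot(*e)>np.hypot(*f) else f
    an=np.degrees(np.arctan2(L[1],L[0])); return np.round(c,1),np.round(sorted(s),1),round((an+90)%180-90,1)
def show(d,name,lo,hi,z,amin=80,extra=None):
    H=hsv(d);m=np.all((H>=lo)&(H<=hi),-1)
    if extra is not None:m&=extra
    for p in comps(m,amin):
        P=ray(d,p,z);print(name,len(p),"px",p.mean(0).round(),"ctr,size,ang",*rect(P),"med",P.mean(0)[:2].round(1))
E
python3 - <<'E'
from m import *
d=np.load("top0.npy",allow_pickle=True).item()
for p in [(227,190),(255,195),(312,200),(165,240),(365,230),(464,225)]:print(p,hsv(d)[p[1],p[0]])
show(d,"rotor",(4,170,120),(16,255,255),10)
show(d,"tape",(16,120,90),(32,255,255),0)
show(d,"red",(0,150,60),(3,255,255),5,1000)
show(d,"green",(50,120,40),(75,255,255),5,1000)
show(d,"blue",(105,120,30),(125,255,255),40,400)
C=cloud(d)
for p in [(374,195),(374,211),(227,176),(255,181),(280,243),(464,225),(176,238),(312,215),(408,180),(330,250)]:print(p,C[p[1],p[0]].round(1))
E
```

```text
(227, 190) [ 15 255 168]
(255, 195) [ 14 255 182]
(312, 200) [ 22 255 192]
(165, 240) [179 238  90]
(365, 230) [108 205 108]
(464, 225) [ 71 231 116]
rotor 117 px [225. 162.] ctr,size,ang [688.5 263.2] [25.9 43.6] 6.2 med [689.4 262.9]
rotor 120 px [256. 168.] ctr,size,ang [672.9 176.1] [24.2 44.9] -6.7 med [673.  176.3]
rotor 133 px [229. 190.] ctr,size,ang [609.2 251.7] [24.  50.7] 7.6 med [610.  251.7]
rotor 135 px [253. 195.] ctr,size,ang [594.6 184.5] [24.5 50.6] -5.9 med [595.1 184.4]
tape 1057 px [435. 145.] ctr,size,ang [ 732.7 -321.1] [ 52.2 242.6] 89.7 med [ 738.2 -334. ]
tape 325 px [175. 161.] ctr,size,ang [694.5 406.1] [88.5 89. ] 45.3 med [694.4 405.7]
tape 750 px [312. 219.] ctr,size,ang [531.   19.2] [ 48.1 261.8] -0.4 med [529.5  18.3]
tape 6598 px [ 71. 361.] ctr,size,ang [184.3 715.3] [223.8 355.7] 34.7 med [141.4 676.9]
red 4266 px [176. 238.] ctr,size,ang [475.9 399.7] [178.4 192.5] 89.9 med [475.6 398.9]
green 4639 px [462. 225.] ctr,size,ang [ 512.2 -398.1] [180.9 196.9] 89.3 med [ 511.3 -398.3]
blue 648 px [485.  95.] ctr,size,ang [ 871.6 -463.9] [ 50.7 109. ] 17.2 med [ 870.9 -464.7]
blue 677 px [458. 103.] ctr,size,ang [ 847.9 -387.5] [ 52. 109.] 17.3 med [ 847.2 -387.6]
blue 1589 px [372. 211.] ctr,size,ang [ 549.2 -142.9] [112.3 149.1] -5.0 med [ 547.2 -142. ]
(374, 195) [ 589.5 -148.5   41.3]
(374, 211) [ 545.3 -146.8   44.8]
(227, 176) [644.1 253.2  37.1]
(255, 181) [629.5 175.9  39.1]
(280, 243) [459.7 107.5  35.8]
(464, 225) [ 5.104e+02 -4.043e+02  3.000e-01]
(176, 238) [475.1 396.7   8.6]
(312, 215) [ 5.394e+02  1.800e+01 -2.000e-01]
(408, 180) [ 637.6 -252.9    1.3]
(330, 250) [441.5 -30.9   1.4]
```

{"method": "play_rows", "body": {"travel": [[0, 0, 0], [0, 0, 0], [0, 0, 0], [0, 0, 0], [0, 0, 0], [0, 0, 0], [0, 0, 0], [0, 0, 0], [0, 0, 0], [0, 0, 0], [0, 0, 0]], "rotation": [[0, 0, -0.115], [0, 0, -0.115], [0, 0, -0.115], [0, 0, -0.115], [0, 0, -0.115], [0, 0, -0.115], [0, 0, -0.115], [0, 0, -0.115], [0, 0, -0.115], [0, 0, -0.107], [0, 0, 0]], "grip": [1, 1, 1, 1, 1, 1, 1, 1, 1, 1, 1]}}

```text
clock: 1.02
position: [259.7, -568.1, 230.7]
ee_rot: [0.708, -0.707, -0.001, -0.0]
contact_force: [0.2, -0.5, 0.3]
gripper_width: 85.3
```

Run:
```python
from h import *
s=arm.read_state();print(s["position"],s["joints"].round(2));print(Rn.from_quat(s["ee_rot"]).as_matrix().round(3))
d=np.load("top0.npy",allow_pickle=True).item()
# tape bar profile
import cv2
from m import *
H=hsv(d);m=np.all((H>=(16,120,90))&(H<=(32,255,255)),-1)
for r in range(170,268,6):
    u=np.where(m[r,295:330])[0]+295
    if len(u):P=ray(d,[[u[0]-.5,r],[u[-1]+.5,r]],0);print(r,P[:,:2].round(1).tolist())
```

```text
[ 259.73401948 -568.10874961  230.69984108] [-0.88  0.39  0.01 -0.   -1.19  0.89]
[[ 0.002 -1.    -0.001]
 [-1.    -0.002  0.001]
 [-0.001  0.001 -1.   ]]
176 [[650.3, 26.8], [650.2, 7.1]]
182 [[633.1, 27.0], [633.0, 7.2]]
188 [[615.9, 27.1], [615.9, 7.4]]
194 [[598.8, 27.3], [598.8, 7.6]]
200 [[581.8, 27.4], [581.7, 7.8]]
206 [[564.8, 27.6], [564.7, 7.9]]
212 [[547.8, 27.7], [547.8, 8.1]]
218 [[530.9, 27.9], [530.9, 8.3]]
224 [[514.1, 28.0], [514.0, 8.5]]
230 [[497.3, 28.2], [497.2, 8.6]]
236 [[480.5, 28.3], [480.5, 8.8]]
242 [[463.8, 28.4], [463.8, 9.0]]
248 [[447.2, 28.6], [447.1, 9.1]]
254 [[430.5, 28.7], [430.5, 9.3]]
260 [[414.0, 28.9], [414.0, 9.5]]
```

{"method": "play_rows", "body": {"travel": [[-0.028, -0.024, 0], [-0.028, -0.024, 0], [-0.028, -0.024, 0], [-0.028, -0.024, 0], [-0.028, -0.024, 0], [-0.028, -0.024, 0], [-0.028, -0.024, 0], [-0.028, -0.024, 0], [-0.028, -0.024, 0], [-0.028, -0.024, 0], [-0.028, -0.024, 0], [-0.019, -0.02, 0]], "rotation": [[0, 0, 0], [0, 0, 0], [0, 0, 0], [0, 0, 0], [0, 0, 0], [0, 0, 0], [0, 0, 0], [0, 0, 0], [0, 0, 0], [0, 0, 0], [0, 0, 0], [0, 0, 0]], "grip": [1, 1, 1, 1, 1, 1, 1, 1, 1, 1, 1, 1]}}

```text
clock: 2.02
position: [545.1, -238.9, 231.2]
ee_rot: [-0.707, 0.708, 0.0, 0.0]
contact_force: [-0.6, -1.2, -0.1]
gripper_width: 85.3
```

{"method": "play_rows", "body": {"travel": [[0, 0, 0.04], [0, 0, 0.04], [0, 0, 0.04], [0, 0, 0.04], [0, 0, 0.03], [0, 0, 0.02], [0, 0, 0.01], [0, 0, 0]], "rotation": [[0, 0, 0], [0, 0, 0], [0, 0, 0], [0, 0, 0], [0, 0, 0], [0, 0, 0], [0, 0, 0], [0, 0, 0]], "grip": [1, 1, 1, 1, 1, 1, 1, 1]}}

```text
clock: 2.68
position: [542.2, -241.1, 8.6]
ee_rot: [-0.706, 0.708, 0.002, -0.002]
contact_force: [-1.3, 0.2, 0.6]
gripper_width: 85.6
```

Run:
```python
from h import *
s=arm.read_state();print(s["position"],s["joints"].round(2))
d=cam("top");cv2.imwrite("pics/t1.png",cv2.resize(d["image"][130:330,280:520],None,fx=2.5,fy=2.5))
```

```text
[ 542.15919621 -241.06496149    8.6475453 ] [-0.15  0.58 -0.31 -0.   -0.69  0.14]
```

View pics/t1.png

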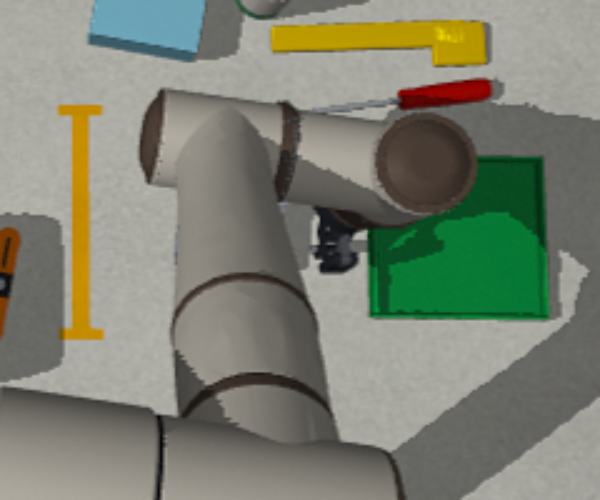

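{"method": "play_rows", "body": {"travel": [[-0.008, 0, 0], [-0.006, 0, 0], [-0.004, 0, 0], [-0.004, 0, 0], [-0.004, 0, 0], [-0.004, 0, 0], [-0.005, 0, 0], [-0.005, 0, 0], [-0.005, 0, 0], [-0.005, 0, 0], [-0.005, 0, 0], [-0.005, 0, 0]], "rotation": [[0, 0, 0], [0, 0, 0], [0, 0, 0], [0, 0, 0], [0, 0, 0], [0, 0, 0], [0, 0, 0], [0, 0, 0], [0, 0, 0], [0, 0, 0], [0, 0, 0], [0, 0, 0]], "grip": [1, 1, 1, 1, 1, 1, 1, 1, 1, 1, 1, 1]}}

```text
clock: 3.73
position: [545.1, -182.9, 12.5]
ee_rot: [0.707, -0.707, 0.002, -0.0]
contact_force: [1.0, -9.4, 0.5]
gripper_width: 85.1
```

Run:
```python
from h import *
s=arm.read_state();print(s["position"],s["contact_force"],s["wrist_torque"],Rn.from_quat(s["ee_rot"]).as_matrix().round(3)[0])
d=cam("side");cv2.imwrite("pics/s1.png",cv2.resize(d["image"][150:300,280:480],None,fx=3,fy=3))
```

```text
[ 545.08302059 -182.90124458   12.47595585] [ 1.01136586 -9.36995479  0.50970142] [-2.56871767 -0.35140389 -0.05016061] [ 0.    -1.     0.003]
```

View pics/s1.png

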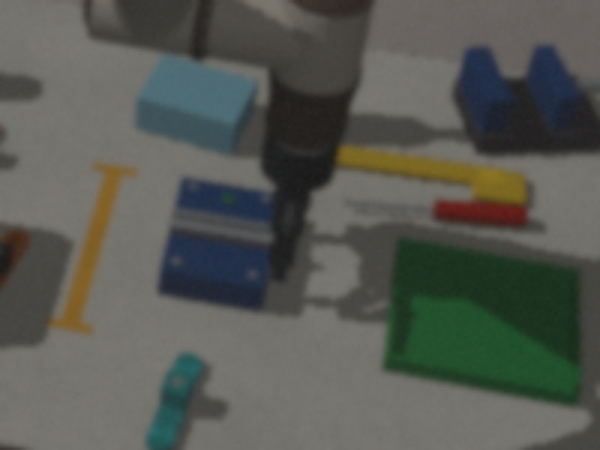

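{"method": "play_rows", "body": {"travel": [[-0.005, 0, 0], [-0.006, 0, 0], [-0.006, 0, 0], [-0.006, 0, 0], [-0.006, 0, 0], [-0.006, 0, 0], [-0.006, 0, 0], [-0.006, 0, 0], [-0.005, 0, 0], [-0.004, 0, 0], [-0.002, 0, 0], [0, 0, 0]], "rotation": [[0, 0, 0], [0, 0, 0], [0, 0, 0], [0, 0, 0], [0, 0, 0], [0, 0, 0], [0, 0, 0], [0, 0, 0], [0, 0, 0], [0, 0, 0], [0, 0, 0], [0, 0, 0]], "grip": [1, 1, 1, 1, 1, 1, 1, 1, 1, 1, 1, 1]}}

```text
clock: 4.78
position: [544.6, -124.3, 12.4]
ee_rot: [0.707, -0.707, 0.001, -0.0]
contact_force: [0.2, -5.6, 2.2]
gripper_width: 85.2
```

Run:
```python
from m import *
s=arm.read_state();print(s["position"],s["contact_force"])
for n in("side","top"):
    d=cam(n)
    H=hsv(d);m=np.all((H>=(100,110,20))&(H<=(128,255,255)),-1)&(d["depth"]>0)
    C=cloud(d)
    b=m&(C[...,2]>30)&(C[...,2]<50)&(abs(C[...,0]-540)<110)&(C[...,1]>-220)&(C[...,1]<60)
    P=ray(d,np.argwhere(b)[:,::-1],40)
    print(n,b.sum(),rect(P),P[:,:2].min(0),P[:,:2].max(0))
    for x in range(480,620,20):
        q=P[abs(P[:,0]-x)<3];
        if len(q):print(x,q[:,1].min().round(1),q[:,1].max().round(1))
    t=np.all((H>=(16,120,60))&(H<=(32,255,255)),-1)&(abs(C[...,1]-18)<60)&(abs(C[...,0]-530)<150)
    if t.sum()>50:print("tape",t.sum(),rect(ray(d,np.argwhere(t)[:,::-1],0)))
```

```text
[ 544.5788597  -124.31882549   12.42328097] [ 0.17589372 -5.58022923  2.21996628]
side 547 (array([532.8, -60.9]), array([ 99.6, 146.4]), np.float32(0.4)) [ 459.31639568 -111.12019849] [606.05267947 -11.09534807]
480 -109.3 -30.0
500 -109.8 -13.7
520 -84.4 -59.1
580 -104.4 -12.8
600 -92.2 -28.6
tape 314 (array([527.4,  14.7]), array([ 41.6, 258.3]), np.float32(-1.0))
top 400 (array([495.6, -80.8]), array([54.1, 61. ]), np.float32(-86.0)) [ 469.96435703 -111.39884393] [524.11018905 -49.53279676]
480 -108.4 -59.9
500 -108.9 -52.1
520 -109.3 -57.9
tape 130 (array([644.5,  18.3]), array([34.4, 48.1]), np.float32(89.8))
```

{"method": "play_rows", "body": {"travel": [[-0.004, 0, 0], [-0.004, 0, 0], [-0.004, 0, 0], [-0.003, 0, 0], [-0.002, 0, 0], [-0.001, 0, 0], [0, 0, 0], [0.01, 0, 0], [0.02, 0, 0], [0.03, 0, 0], [0.03, 0, 0], [0, 0, 0]], "rotation": [[0, 0, 0], [0, 0, 0], [0, 0, 0], [0, 0, 0], [0, 0, 0], [0, 0, 0], [0, 0, 0], [0, 0, 0], [0, 0, 0], [0, 0, 0], [0, 0, 0], [0, 0, 0]], "grip": [1, 1, 1, 1, 1, 1, 1, 1, 1, 1, 1, 1]}}

```text
clock: 5.88
position: [543.8, -199.1, 11.4]
ee_rot: [-0.706, 0.709, -0.0, 0.0]
contact_force: [-0.2, 0.2, -0.5]
gripper_width: 85.5
```

{"method": "play_rows", "body": {"travel": [[0, 0, -0.04], [0, 0, -0.04], [0, 0, -0.04], [0, 0, -0.04], [0.03, 0, -0.02], [0.04, 0, 0], [0.04, 0, 0], [0.04, 0, 0], [0.03, 0, 0], [0, 0, 0]], "rotation": [[0, 0, 0], [0, 0, 0], [0, 0, 0], [0, 0, 0], [0, 0, 0], [0, 0, 0], [0, 0, 0], [0, 0, 0], [0, 0, 0], [0, 0, 0]], "grip": [1, 1, 1, 1, 1, 1, 1, 1, 1, 1]}}

```text
clock: 6.72
position: [543.0, -379.8, 190.4]
ee_rot: [-0.705, 0.709, -0.0, -0.0]
contact_force: [0.4, 0.1, -0.4]
gripper_width: 85.3
```

```bash
cat > st.py <<'E'
from m import *
def stand(d):
    H=hsv(d);m=np.all((H>=(100,110,20))&(H<=(128,255,255)),-1)
    C=cloud(d)
    b=m&(C[...,2]>30)&(C[...,2]<52)&(abs(C[...,0]-540)<110)&(C[...,1]>-220)&(C[...,1]<60)
    P=ray(d,np.argwhere(b)[:,::-1],40)
    print("stand",b.sum(),rect(P))
    v=d["image"].astype(int);g=v.min(-1)
    r=(~m)&(C[...,2]>44)&(C[...,2]<70)&(abs(C[...,0]-545)<25)&(C[...,1]>-90)&(C[...,1]<18)
    Q=ray(d,np.argwhere(r)[:,::-1],56);print("ridge",r.sum(),rect(Q),Q.mean(0))
E
python3 - <<'E'
from st import *
s=arm.read_state();print(s["position"],s["contact_force"])
d=cam("top");stand(d);cv2.imwrite("pics/t2.png",cv2.resize(d["image"][150:290,200:420],None,fx=3,fy=3))
show(d,"tape",(16,120,90),(32,255,255),0,500)
show(d,"rot",(4,170,120),(16,255,255),10)
E
```

```text
[ 543.04942765 -379.83096097  190.41344487] [ 0.42085525  0.14712689 -0.41987623]
stand 1559 (array([543.8, -39. ]), array([108.3, 147.6]), np.float32(-0.2))
ridge 234 (array([543. , -37.6]), array([ 35.1, 101.9]), np.float32(89.9)) [543.3790112  -39.93556881  56.        ]
tape 630 px [311. 220.] ctr,size,ang [531.   19.2] [ 48.1 261.8] -0.4 med [525.4  19.6]
tape 6643 px [ 71. 361.] ctr,size,ang [183.8 714.6] [222.1 359.1] 36.1 med [141.5 677.4]
rot 117 px [225. 162.] ctr,size,ang [688.4 263.2] [25.9 43.3] 6.2 med [689.3 262.8]
rot 121 px [256. 168.] ctr,size,ang [672.9 176.1] [24.2 44.9] -6.7 med [673.  176.3]
rot 134 px [229. 190.] ctr,size,ang [609.2 251.7] [24.  50.7] 7.6 med [610.1 251.7]
rot 136 px [253. 195.] ctr,size,ang [594.6 184.5] [24.5 50.6] -5.9 med [595.  184.5]
```

View pics/t2.png

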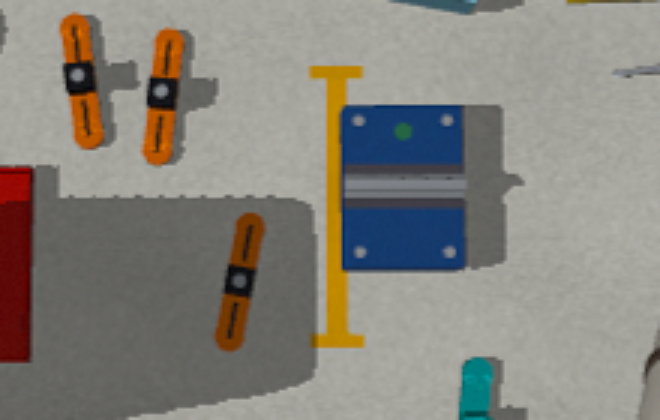

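```bash
cat > rot.py <<'E'
from m import *
def rotors(d,zb=0,near=None):
    H=hsv(d);o=np.all((H>=(4,150,60))&(H<=(17,255,255)),-1)
    k=(H[...,2]<60)
    m=cv2.morphologyEx((o).astype(np.uint8),cv2.MORPH_CLOSE,np.ones((17,5)))>0
    for p in comps(m,150):
        if p[:,1].max()>300 : continue
        P=ray(d,p,zb+10);c,s,a=rect(P)
        ks=np.array([q for q in p if k[q[1],q[0]]])
        b=None
        if len(ks):
            B=ray(d,ks,zb+36);B=B[np.hypot(*(B[:,:2]-c).T)<28];b=rect(B)
        ang=a-90*np.sign(a) if abs(a)>45 else a
        print("rotor",c,s,"ang from x",a,"boss",b)
E
python3 - <<'E'
from rot import *
d=cam("top");rotors(d)
w=cam("wrist");s=arm.read_state();print(np.array(w["hand_eye"]).round(3),w["K"],w["c"]-s["position"])
E
```

```text
rotor [647.1 257.1] [ 26.6 127.9] ang from x 8.4 boss (array([652.7, 254.9]), array([19.4, 39.4]), np.float32(0.6))
rotor [632.2 180.5] [ 26.4 126.8] ang from x -6.7 boss (array([632.9, 177.4]), array([19.3, 50.2]), np.float32(0.3))
rotor [459.4 109.2] [ 24.6 127.1] ang from x -11.1 boss (array([459.7, 108.9]), array([13.6, 54.1]), np.float32(-0.0))
[[-1.00000e-03 -9.53000e-01 -3.03000e-01  7.70680e+01]
 [ 1.00000e+00 -1.00000e-03 -1.00000e-03  3.28000e-01]
 [ 1.00000e-03 -3.03000e-01  9.53000e-01 -1.42786e+02]
 [ 0.00000e+00  0.00000e+00  0.00000e+00  1.00000e+00]] [[364.4011296    0.         274.95909985]
 [  0.         364.4011296  215.20560511]
 [  0.           0.           1.        ]] [ -0.63204685 -78.19384419 142.41440287]
```

{"method": "play_rows", "body": {"travel": [[-0.041, 0.007, 0], [-0.041, 0.007, 0], [-0.041, 0.007, 0], [-0.041, 0.007, 0], [-0.041, 0.007, 0], [-0.041, 0.007, 0], [-0.041, 0.007, 0], [-0.041, 0.007, 0], [-0.041, 0.007, 0], [-0.041, 0.007, 0], [-0.041, 0.007, 0], [-0.038, 0.007, 0]], "rotation": [[0, 0, 0], [0, 0, 0], [0, 0, 0], [0, 0, 0], [0, 0, 0], [0, 0, 0], [0, 0, 0], [0, 0, 0], [0, 0, 0], [0, 0, 0], [0, 0, 0], [0, 0, 0]], "grip": [1, 1, 1, 1, 1, 1, 1, 1, 1, 1, 1, 1]}}

```text
clock: 7.87
position: [458.1, 116.7, 191.9]
ee_rot: [0.708, -0.706, -0.0, -0.001]
contact_force: [1.4, 0.8, 0.1]
gripper_width: 85.6
```

{"method": "play_rows", "body": {"travel": [[0, 0, 0.03], [0, 0, 0.03], [0, 0, 0.02], [0, 0, 0]], "rotation": [[0, 0, 0.1], [0, 0, 0.09], [0, 0, 0], [0, 0, 0]], "grip": [0.7, 0.7, 0.7, 0.7]}}

```text
clock: 8.2
position: [456.0, 113.5, 107.9]
ee_rot: [-0.638, 0.77, 0.001, -0.004]
contact_force: [-2.0, 0.4, -0.2]
gripper_width: 59.6
```

Run:
```python
from rot import *
s=arm.read_state();print(s["position"],s["gripper_width"],Rn.from_quat(s["ee_rot"]).as_matrix().round(3))
w=cam("wrist");cv2.imwrite("pics/w1.png",w["image"])
rotors(w)
```

```text
[455.96735385 113.48258265 107.93337808] 59.602978999118726 [[-0.187 -0.982 -0.008]
 [-0.982  0.187 -0.004]
 [ 0.005  0.007 -1.   ]]
rotor [459.2 107.5] [ 28.8 129.3] ang from x -10.9 boss (array([457.6,  99.8]), array([ 6.4, 54.4]), np.float32(-10.9))
```

View pics/w1.png

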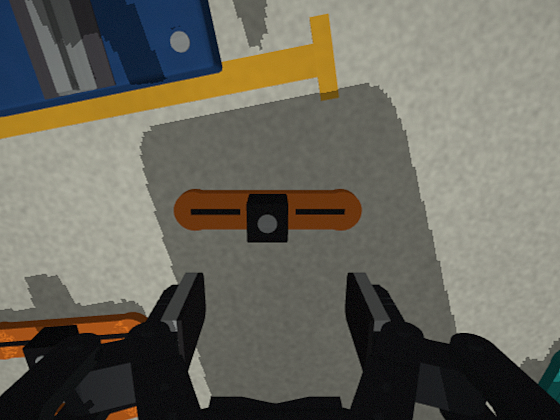

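{"method": "play_rows", "body": {"travel": [[0.004, -0.004, 0.02], [0, 0, 0.035], [0, 0, 0.025], [0, 0, 0.012], [0, 0, 0.002], [0, 0, 0]], "rotation": [[0, 0, 0], [0, 0, 0], [0, 0, 0], [0, 0, 0], [0, 0, 0], [0, 0, 0]], "grip": [0.7, 0.7, 0.7, 0.7, 0.7, 0.7]}}

```text
clock: 8.75
position: [463.8, 109.6, 18.2]
ee_rot: [-0.637, 0.771, -0.0, 0.001]
contact_force: [-0.3, 0.4, -0.6]
gripper_width: 59.7
```

{"method": "play_rows", "body": {"travel": [[0, 0, 0], [0, 0, 0], [0, 0, 0], [0, 0, 0], [0, 0, 0], [0, 0, 0]], "rotation": [[0, 0, 0], [0, 0, 0], [0, 0, 0], [0, 0, 0], [0, 0, 0], [0, 0, 0]], "grip": [0, 0, 0, 0, 0, 0]}}

```text
clock: 9.25
position: [464.0, 109.6, 19.0]
ee_rot: [-0.637, 0.771, -0.0, 0.002]
contact_force: [-1.7, 0.2, 6.5]
gripper_width: 24.6
```

{"method": "play_rows", "body": {"travel": [[0, 0, -0.02], [0, 0, -0.03], [0, 0, -0.04], [0, 0, -0.03], [0, 0, 0], [0, 0, 0]], "rotation": [[0, 0, 0], [0, 0, 0], [0, 0, 0], [0, 0, 0], [0, 0, -0.1], [0, 0, -0.09]], "grip": [0, 0, 0, 0, 0, 0]}}

```text
clock: 9.75
position: [464.2, 109.7, 140.5]
ee_rot: [0.709, -0.705, 0.001, -0.003]
contact_force: [-0.9, -0.6, -2.1]
gripper_width: 24.6
```

Run:
```python
from rot import *
s=arm.read_state();print(s["position"],s["gripper_width"],Rn.from_quat(s["ee_rot"]).as_matrix().round(4))
w=cam("wrist");cv2.imwrite("pics/w2.png",w["image"])
# ridge in wrist view: bright gray strip; print row profiles near stand
```

```text
[464.22001638 109.68866309 140.4696423 ] 24.55128776555008 [[ 0.0046 -1.      0.006 ]
 [-1.     -0.0045  0.0039]
 [-0.0039 -0.006  -1.    ]]
```

View pics/w2.png

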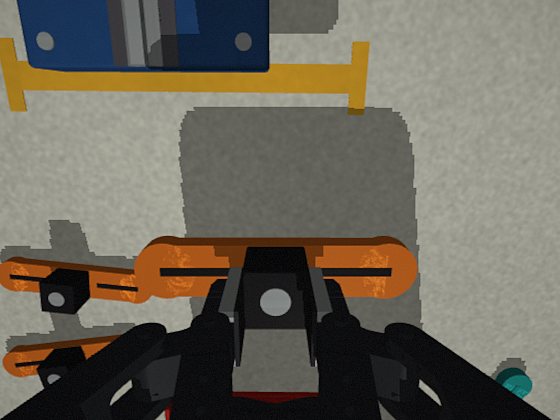

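Run:
```python
from rot import *
s=arm.read_state();print(s["position"])
w=cam("wrist");t=cam("top")
for n,d in(("wrist",w),("top",t)):
    C=cloud(d)
    r=(C[...,2]>53.5)&(C[...,2]<62)&(abs(C[...,0]-543)<30)&(C[...,1]>-95)&(C[...,1]<18)
    p=np.argwhere(r)[:,::-1];print(n,r.sum());
    if len(p)>20:
        P=ray(d,p,56);print(rect(P),P.mean(0).round(1),np.percentile(P[:,0],[2,50,98]).round(1))
for v in (20,40):print(v,[(u,w["image"][v,u].mean().astype(int),round(float(cloud(w)[v,u,2]),1)) for u in range(98,184,3)])
for u in (370,):pass
g=t["image"].astype(int).mean(-1);C=cloud(t)
print([(v,int(g[v,318:352].mean()),ray(t,[335,v],56)[0,0].round(1),C[v,318:352,2].mean().round(1)) for v in range(198,224)])
# boss top circle in wrist
im=w["image"][290:315,255:297].astype(int).mean(-1);p=np.argwhere(im>90)[:,::-1]+[255,290];print("dot",p.mean(0),ray(w,p.mean(0)[None],s["position"][2]+17))
```

```text
[463.35621922 109.22112946 139.21806998]
wrist 1038
(array([544.1,  -2.5]), array([ 9.5, 33.1]), np.float32(90.0)) [544.4  -3.   56. ] [540.1 544.4 548.7]
top 85
(array([544.3, -40.2]), array([  5.4, 107.2]), np.float32(89.9)) [544.3 -36.6  56. ] [541.5 544.3 547.1]
20 [(98, np.int64(57), 40.4), (101, np.int64(55), 39.8), (104, np.int64(57), 40.1), (107, np.int64(58), 41.1), (110, np.int64(59), 42.3), (113, np.int64(56), 41.4), (116, np.int64(56), 41.3), (119, np.int64(57), 42.1), (122, np.int64(93), 44.6), (125, np.int64(113), 57.1), (128, np.int64(114), 56.1), (131, np.int64(114), 56.9), (134, np.int64(115), 55.1), (137, np.int64(112), 55.7), (140, np.int64(44), 51.2), (143, np.int64(100), 47.2), (146, np.int64(105), 46.9), (149, np.int64(107), 47.8), (152, np.int64(106), 44.7), (155, np.int64(112), 44.7), (158, np.int64(39), 42.3), (161, np.int64(58), 41.7), (164, np.int64(60), 41.3), (167, np.int64(58), 41.8), (170, np.int64(61), 41.7), (173, np.int64(55), 41.3), (176, np.int64(58), 41.2), (179, np.int64(56), 39.6), (182, np.int64(58), 40.5)]
40 [(98, np.int64(55), 40.1), (101, n
[... 1383 characters left out ...]
(211, 107, np.float64(544.3), np.float64(55.2)), (212, 104, np.float64(541.6), np.float64(54.6)), (213, 85, np.float64(538.9), np.float64(47.0)), (214, 96, np.float64(536.2), np.float64(45.1)), (215, 94, np.float64(533.5), np.float64(42.5)), (216, 47, np.float64(530.8), np.float64(40.1)), (217, 51, np.float64(528.1), np.float64(40.1)), (218, 54, np.float64(525.4), np.float64(39.9)), (219, 54, np.float64(522.8), np.float64(39.0)), (220, 52, np.float64(520.1), np.float64(38.7)), (221, 52, np.float64(517.4), np.float64(75.7)), (222, 47, np.float64(514.7), np.float64(38.5)), (223, 47, np.float64(512.0), np.float64(39.1))]
dot [275.0248062  301.96434109] [[463.13245782 107.78454141 156.21806998]]
```

{"method": "play_rows", "body": {"travel": [[0.0245, -0.0135, 0], [0.0245, -0.0135, 0], [0.0245, -0.0135, 0], [0.0245, -0.0135, 0], [0.0245, -0.0135, 0], [0.0245, -0.0135, 0], [0, 0, 0.02], [0, 0, 0.02], [0, 0, 0], [0, 0, 0]], "rotation": [[0, 0, 0], [0, 0, 0], [0, 0, 0], [0, 0, 0], [0, 0, 0], [0, 0, 0], [0, 0, 0], [0, 0, 0], [0, 0, 0], [0, 0, 0]], "grip": [0, 0, 0, 0, 0, 0, 0, 0, 0, 0]}}

```text
clock: 10.73
position: [543.1, -38.5, 96.2]
ee_rot: [-0.707, 0.708, 0.001, -0.002]
contact_force: [0.8, -0.1, -0.9]
gripper_width: 24.5
```

```bash
cat > al.py <<'E'
from rot import *
def align():
    s=arm.read_state();w=cam("wrist");C=cloud(w)
    r=(C[...,2]>53)&(C[...,2]<62)&(abs(C[...,0]-543)<25)&(C[...,1]>-95)&(C[...,1]<18)&(np.indices(C.shape[:2])[0]<235)
    P=ray(w,np.argwhere(r)[:,::-1],56)
    im=w["image"][290:315,255:297].astype(int).mean(-1);p=np.argwhere(im>90)[:,::-1]+[255,290]
    D=ray(w,p.mean(0)[None],s["position"][2]+17)[0]
    print("tcp",s["position"].round(1),"F",s["contact_force"].round(1),"w",s["gripper_width"].round(1));print("rx",Rn.from_quat(s["ee_rot"]).as_matrix().round(3)[:,:2].T)
    print("ridge",len(P),rect(P) if len(P)>20 else "",np.percentile(P[:,0],[2,50,98]).round(1) if len(P) else "","dot",D.round(1))
    return w
E
python3 - <<'E'
from al import *
w=align();cv2.imwrite("pics/w3.png",w["image"])
E
```

```text
Traceback (most recent call last):
  File "al.py", line 8, in align
    print("tcp",s["position"].round(1),"F",s["contact_force"].round(1),"w",s["gripper_width"].round(1));print("rx",Rn.from_quat(s["ee_rot"]).as_matrix().round(3)[:,:2].T)
                                                                           ^^^^^^^^^^^^^^^^^^^^^^^^
AttributeError: 'float' object has no attribute 'round'
```

```bash
sed -i 's/s\["gripper_width"\].round(1)/round(s["gripper_width"],1)/' al.py
python3 - <<'E'
from al import *
w=align();cv2.imwrite("pics/w3.png",w["image"])
E
```

```text
tcp [544.2 -38.1  97.4] F [-0.2  0.4 -0.6] w 24.8
rx [[-0.    -1.     0.001]
 [-1.     0.     0.001]]
ridge 1428 (array([544.7, -70.2]), array([ 7.9, 48.5]), np.float32(89.5)) [540.9 544.9 548.7] dot [544.  -39.4 114.4]
```

View pics/w3.png

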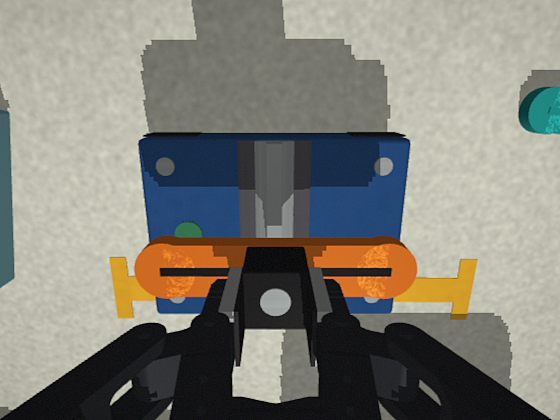

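{"method": "play_rows", "body": {"travel": [[0, -0.0005, 0.01], [0, 0, 0.007], [0, 0, 0.003], [0, 0, 0.001], [0, 0, 0]], "rotation": [[0, 0, 0], [0, 0, 0], [0, 0, 0], [0, 0, 0], [0, 0, 0]], "grip": [0, 0, 0, 0, 0]}}

```text
clock: 11.25
position: [544.3, -38.0, 75.9]
ee_rot: [0.707, -0.707, -0.0, 0.0]
contact_force: [-0.4, -0.0, -1.4]
gripper_width: 24.9
```

Run:
```python
from al import *
w=align()
```

```text
tcp [544.3 -38.   75.9] F [-0.4 -0.  -1.4] w 24.9
rx [[ 0.    -1.     0.   ]
 [-1.    -0.     0.001]]
ridge 1510 (array([544.8, -74.2]), array([ 7.8, 40.6]), np.float32(-89.7)) [540.9 544.6 548.6] dot [544.1 -39.4  92.9]
```

{"method": "play_rows", "body": {"travel": [[0, 0, 0.001], [0, 0, 0], [0, 0, 0], [0, 0, -0.01], [0, 0, -0.03], [0, 0, -0.03], [0, 0, 0], [0, 0, 0], [0, 0, 0], [0, 0, 0]], "rotation": [[0, 0, 0], [0, 0, 0], [0, 0, 0], [0, 0, 0], [0, 0, 0], [0, 0, 0], [0, 0, 0], [0, 0, 0], [0, 0, 0], [0, 0, 0]], "grip": [0, 0.55, 0.55, 0.6, 0.6, 0.6, 0.6, 0.6, 0.6, 0.6]}}

```text
clock: 12.13
position: [543.8, -38.2, 144.7]
ee_rot: [-0.707, 0.707, 0.001, -0.001]
contact_force: [-0.8, 0.7, -0.6]
gripper_width: 51.0
```

```bash
cat > tilt.py <<'E'
from al import *
def tilt(save=None):
    s=arm.read_state();w=cam("wrist");C=cloud(w);H=hsv(w)
    o=np.all((H>=(4,150,60))&(H<=(17,255,255)),-1)&(C[...,2]>35)&(C[...,2]<95)&(C[...,1]<20)&(C[...,1]>-90)
    P=C[o];A=np.c_[P[:,0]-544.5,P[:,1]+38,np.ones(len(P))];c=np.linalg.lstsq(A,P[:,2],rcond=None)[0]
    print("n",len(P),"tilt deg along x",np.degrees(np.arctan(c[0])).round(1),"along y",np.degrees(np.arctan(c[1])).round(1),"z at ridge",c[2].round(1))
    c2,s2,a2=rect(ray(w,np.argwhere(o)[:,::-1],66));print("bar rect@66",c2,s2,a2)
    print("tcp",s["position"].round(1),"t",s["clock"])
    if save:cv2.imwrite(save,w["image"])
    t=cam("top");stand(t) if 0 else None;rotors(t)
E
python3 - <<'E'
from tilt import *
tilt("pics/w4.png")
E
```

```text
n 5966 tilt deg along x 0.1 along y 4.5 z at ridge 66.0
bar rect@66 [544.6 -41.3] [ 29.7 129.3] -0.1
tcp [543.8 -38.2 144.7] t 12.1333
rotor [647.1 257.1] [ 26.6 127.9] ang from x 8.4 boss (array([652.7, 254.9]), array([19.4, 39.4]), np.float32(0.6))
rotor [653.  178.1] [25.9 84.9] ang from x -5.9 boss (array([645.4, 177.5]), array([19.3, 36.4]), np.float32(0.2))
```

View pics/w4.png

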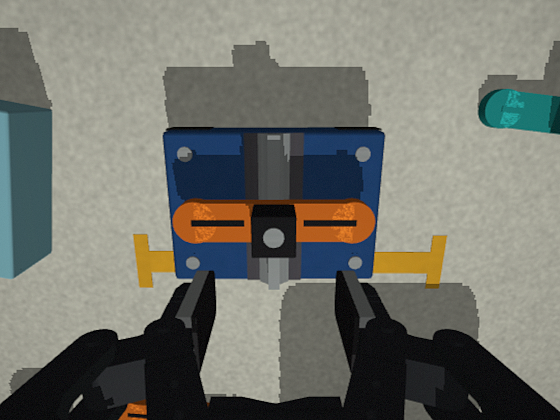

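{"method": "play_rows", "body": {"travel": [[0, -0.0005, 0.03], [0, 0, 0.025], [0, 0, 0.01], [0, 0, 0.004], [0, 0, 0], [0, 0, 0], [0, 0, 0], [0, 0, 0], [0, 0, 0], [0, 0, 0]], "rotation": [[0, 0, 0], [0, 0, 0], [0, 0, 0], [0, 0, 0], [0, 0, 0], [0, 0, 0], [0, 0, 0], [0, 0, 0], [0, 0, 0], [0, 0, 0]], "grip": [0.6, 0.6, 0.6, 0.6, 0.6, 0, 0, 0, 0, 0]}}

```text
clock: 13.07
position: [546.0, -38.0, 77.8]
ee_rot: [0.707, -0.707, 0.001, -0.001]
contact_force: [-1.0, 0.8, 6.7]
gripper_width: 24.8
```

{"method": "play_rows", "body": {"travel": [[0, 0, -0.02], [0, 0, -0.03], [0.04, 0.003, 0], [0.041, 0.003, 0], [0.041, 0.003, 0], [0.041, 0.003, 0], [0.041, 0.003, 0], [0.041, 0.003, 0], [0.041, 0.003, 0], [0.041, 0.003, 0], [0.041, 0.003, 0], [0.041, 0.003, 0]], "rotation": [[0, 0, 0], [0, 0, 0], [0, 0, 0], [0, 0, 0], [0, 0, 0], [0, 0, 0], [0, 0, 0], [0, 0, 0], [0, 0, 0], [0, 0, 0], [0, 0, 0], [0, 0, 0]], "grip": [0, 0, 0, 0, 0, 0, 0, 0, 0, 0, 0, 0]}}

```text
clock: 14.07
position: [514.2, -448.8, 125.8]
ee_rot: [-0.707, 0.707, 0.0, 0.0]
contact_force: [1.1, 0.3, -1.6]
gripper_width: 24.5
```

Run:
```python
from al import *
align()
d=cam("top");show(d,"green",(50,120,40),(75,255,255),5,500)
from st import stand;stand(d)
```

```text
tcp [ 514.2 -448.8  125.8] F [ 1.1  0.3 -1.6] w 24.5
rx [[-0.    -1.    -0.001]
 [-1.     0.     0.001]]
ridge 0   dot [ 514.2 -451.3  142.8]
green 2186 px [444. 220.] ctr,size,ang [ 513.3 -360.2] [119.5 181.8] -2.1 med [ 523.3 -348.5]
stand 1562 (array([543.9, -39. ]), array([108.2, 147.6]), np.float32(-0.1))
ridge 236 (array([545.6, -37.4]), array([ 30.4, 102.5]), np.float32(-86.5)) [543.17570642 -37.21161724  56.        ]
```

{"method": "play_rows", "body": {"travel": [[0, 0, 0.03], [0, 0, 0.035], [0, 0, 0.02], [0, 0, 0.009], [0, 0, 0.004], [0, 0, 0], [0, 0, 0], [0, 0, 0], [0, 0, -0.01], [0, 0, -0.03], [0, 0, -0.04], [0, 0, -0.04]], "rotation": [[0, 0, 0], [0, 0, 0], [0, 0, 0], [0, 0, 0], [0, 0, 0], [0, 0, 0], [0, 0, 0], [0, 0, 0], [0, 0, 0], [0, 0, 0], [0, 0, 0], [0, 0, 0]], "grip": [0, 0, 0, 0, 0, 0, 0.6, 0.6, 0.6, 0.6, 0.6, 0.6]}}

```text
clock: 15.17
position: [514.9, -446.9, 150.6]
ee_rot: [0.707, -0.707, 0.0, 0.0]
contact_force: [0.4, -0.6, 0.2]
gripper_width: 51.4
```

{"method": "play_rows", "body": {"travel": [[-0.03, 0, -0.02], [-0.04, -0.005, -0.01], [-0.04, -0.01, 0], [-0.04, -0.01, 0], [-0.04, -0.01, 0], [-0.04, -0.01, 0], [-0.04, -0.01, 0], [-0.04, -0.01, 0], [-0.04, -0.01, 0], [-0.04, -0.01, 0], [-0.04, -0.01, 0], [-0.04, -0.01, 0]], "rotation": [[0, 0, 0], [0, 0, 0], [0, 0, 0], [0, 0, 0], [0, 0, 0], [0, 0, 0], [0, 0, 0], [0, 0, 0], [0, 0, 0], [0, 0, 0], [0, 0, 0], [0, 0, 0]], "grip": [0.6, 0.6, 0.6, 0.6, 0.6, 0.6, 0.6, 0.6, 0.6, 0.6, 0.6, 0.6]}}

```text
clock: 16.17
position: [620.7, 25.2, 180.6]
ee_rot: [0.707, -0.707, 0.001, -0.001]
contact_force: [0.9, 0.1, 1.5]
gripper_width: 51.4
```

Run:
```python
from rot import *
s=arm.read_state();print(s["position"],s["joints"].round(2))
d=cam("top");rotors(d)
C=cloud(d);H=hsv(d);o=np.all((H>=(4,150,60))&(H<=(17,255,255)),-1)&(C[...,1]<-300)&(C[...,0]<600);P=C[o];print(len(P),P.mean(0),P[:,2].std())
```

```text
[620.6762346   25.20877526 180.61301994] [ 0.3   0.41 -0.08  0.   -1.07 -0.3 ]
rotor [ 515.4 -448.8] [ 30.2 127.5] ang from x 0.2 boss (array([ 515.6, -439.2]), array([21.5, 48.8]), np.float32(-3.0))
356 [ 514.75846048 -446.54070001   13.32057729] 3.2713270739781306
```

{"method": "play_rows", "body": {"travel": [[-0.035, -0.003, 0], [-0.035, -0.003, 0], [-0.035, -0.003, 0.02], [-0.035, -0.003, 0.03], [-0.015, 0, 0.025], [0, 0, 0], [0, 0, 0]], "rotation": [[0, 0, 0], [0, 0, 0], [0, 0, 0], [0, 0, 0], [0, 0, 0], [0, 0, 0.117], [0, 0, 0]], "grip": [0.7, 0.7, 0.7, 0.7, 0.7, 0.7, 0.7]}}

```text
clock: 16.8
position: [631.2, 175.7, 105.7]
ee_rot: [-0.665, 0.747, 0.0, -0.001]
contact_force: [-0.1, 0.4, -0.1]
gripper_width: 59.8
```

```bash
cat > pk.py <<'E'
from rot import *
s=arm.read_state();R=Rn.from_quat(s["ee_rot"]).as_matrix();print(s["position"].round(1),s["clock"],"yaw",np.degrees(np.arctan2(-R[1,1],-R[0,1])).round(2))
w=cam("wrist");H=hsv(w);o=np.all((H>=(4,150,60))&(H<=(17,255,255)),-1)
for p in comps(cv2.morphologyEx(o.astype(np.uint8),cv2.MORPH_CLOSE,np.ones((5,55)))>0,600):
    c,sz,a=rect(ray(w,p,10));dl=(R.T@np.r_[c-s["position"][:2],0]).round(1);print(c,sz,a,"tool delta",dl)
E
python3 pk.py
```

```text
[631.2 175.7 105.7] 16.8 yaw -6.69
[633.4 179. ] [ 29.9 129. ] -5.9 tool delta [-3.5 -1.8 -0. ]
[646.6 254.2] [ 32.5 122.1] 7.9 tool delta [-79.8  -6.2  -0.1]
```

{"method": "play_rows", "body": {"travel": [[-0.004, -0.002, 0.02], [0, 0, 0.035], [0, 0, 0.022], [0, 0, 0.01], [0, 0, 0.002], [0, 0, 0], [0, 0, 0], [0, 0, 0], [0, 0, 0], [0, 0, 0], [0, 0, 0]], "rotation": [[0, 0, 0], [0, 0, 0], [0, 0, 0], [0, 0, 0], [0, 0, 0], [0, 0, 0], [0, 0, 0], [0, 0, 0], [0, 0, 0], [0, 0, 0], [0, 0, 0]], "grip": [0.7, 0.7, 0.7, 0.7, 0.7, 0.7, 0, 0, 0, 0, 0]}}

```text
clock: 17.77
position: [635.5, 178.8, 19.4]
ee_rot: [-0.665, 0.747, -0.001, 0.002]
contact_force: [-0.3, -0.0, 6.6]
gripper_width: 24.1
```

{"method": "play_rows", "body": {"travel": [[0, 0, -0.02], [0, 0, -0.03], [0, 0, -0.04], [0, 0, -0.03], [0, 0, 0], [0, 0, 0]], "rotation": [[0, 0, 0], [0, 0, 0], [0, 0, 0], [0, 0, 0], [0, 0, -0.117], [0, 0, 0]], "grip": [0, 0, 0, 0, 0, 0]}}

```text
clock: 18.27
position: [635.0, 178.9, 140.0]
ee_rot: [0.708, -0.706, 0.001, -0.003]
contact_force: [-0.3, -0.0, -2.7]
gripper_width: 24.7
```

{"method": "play_rows", "body": {"travel": [[0.036, 0.015, 0], [0.036, 0.015, 0], [0.036, 0.015, 0], [0.036, 0.015, 0], [0.036, 0.015, 0], [0.036, 0.0155, 0], [0, 0, 0.02], [0, 0, 0.02], [0, 0, 0], [0, 0, 0]], "rotation": [[0, 0, 0], [0, 0, 0], [0, 0, 0], [0, 0, 0], [0, 0, 0], [0, 0, 0], [0, 0, 0], [0, 0, 0], [0, 0, 0], [0, 0, 0]], "grip": [0, 0, 0, 0, 0, 0, 0, 0, 0, 0]}}

```text
clock: 19.1
position: [542.1, -38.2, 95.5]
ee_rot: [-0.706, 0.708, 0.001, -0.002]
contact_force: [-0.2, 0.4, -0.3]
gripper_width: 24.6
```

```bash
python3 -c "
from al import *
align()"
```

```text
tcp [542.1 -38.2  95.5] F [-0.2  0.4 -0.3] w 24.6
rx [[-0.002 -1.     0.001]
 [-1.     0.002  0.005]]
ridge 1383 (array([545. , -70.5]), array([ 7.6, 47.5]), np.float32(89.9)) [541.2 544.8 548.6] dot [542.  -37.8 112.5]
```

{"method": "play_rows", "body": {"travel": [[0, -0.002, 0.01], [0, 0, 0.007], [0, 0, 0.002], [0, 0, 0], [0, 0, 0]], "rotation": [[0, 0, 0], [0, 0, 0], [0, 0, 0], [0, 0, 0], [0, 0, 0]], "grip": [0, 0, 0, 0, 0]}}

```text
clock: 19.57
position: [545.8, -37.6, 78.2]
ee_rot: [0.707, -0.707, -0.0, 0.0]
contact_force: [0.5, -0.3, -1.7]
gripper_width: 24.6
```

```bash
python3 -c "
from al import *
align()"
```

```text
tcp [545.8 -37.6  78.2] F [ 0.5 -0.3 -1.7] w 24.6
rx [[ 0. -1.  0.]
 [-1. -0.  0.]]
ridge 1498 (array([544.8, -73.5]), array([ 7.7, 41.7]), np.float32(-89.6)) [540.9 544.7 548.5] dot [545.6 -37.3  95.2]
```

{"method": "play_rows", "body": {"travel": [[0, 0.0008, 0.002], [0, 0, 0.001], [0, 0, 0]], "rotation": [[0, 0, 0], [0, 0, 0], [0, 0, 0]], "grip": [0, 0, 0]}}

```text
clock: 19.87
position: [544.9, -37.7, 75.4]
ee_rot: [0.707, -0.707, 0.0, -0.0]
contact_force: [0.3, 0.8, -0.0]
gripper_width: 24.7
```

{"method": "play_rows", "body": {"travel": [[0, 0, 0], [0, 0, 0], [0, 0, 0], [0, 0, -0.01], [0, 0, -0.03], [0, 0, -0.03], [0, 0, 0], [0, 0, 0], [0, 0, 0], [0, 0, 0]], "rotation": [[0, 0, 0], [0, 0, 0], [0, 0, 0], [0, 0, 0], [0, 0, 0], [0, 0, 0], [0, 0, 0], [0, 0, 0], [0, 0, 0], [0, 0, 0]], "grip": [0, 0.55, 0.55, 0.6, 0.6, 0.6, 0.6, 0.6, 0.6, 0.6]}}

```text
clock: 20.7
position: [544.2, -37.9, 144.6]
ee_rot: [-0.707, 0.707, 0.001, -0.001]
contact_force: [0.3, -0.2, -0.1]
gripper_width: 50.9
```

```bash
python3 -c "
from tilt import *
tilt('pics/w5.png')"
```

```text
n 5850 tilt deg along x 0.2 along y 4.9 z at ridge 65.6
bar rect@66 [544.9 -37.7] [ 30.  129.6] -0.1
tcp [544.2 -37.9 144.6] t 20.7
rotor [647.1 257.1] [ 26.6 127.9] ang from x 8.4 boss (array([652.7, 254.9]), array([19.4, 39.4]), np.float32(0.6))
rotor [ 515.4 -448.8] [ 30.2 127.5] ang from x 0.2 boss (array([ 515.6, -439.2]), array([21.5, 48.8]), np.float32(-3.0))
rotor [510.4 -40.4] [24.9 50. ] ang from x -0.1 boss (array([512.3, -43.3]), array([ 8.1, 30. ]), np.float32(-0.8))
```

View pics/w5.png

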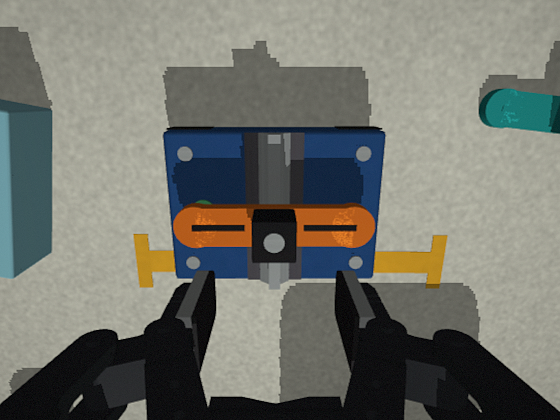

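The second rotor is level too: tilt is 0.2° and it sits centred on the ridge. It goes to the green tray.

{"method": "play_rows", "body": {"travel": [[0, -0.0005, 0.03], [0, 0, 0.025], [0, 0, 0.01], [0, 0, 0.004], [0, 0, 0], [0, 0, 0], [0, 0, 0], [0, 0, 0], [0, 0, 0], [0, 0, 0]], "rotation": [[0, 0, 0], [0, 0, 0], [0, 0, 0], [0, 0, 0], [0, 0, 0], [0, 0, 0], [0, 0, 0], [0, 0, 0], [0, 0, 0], [0, 0, 0]], "grip": [0.6, 0.6, 0.6, 0.6, 0.6, 0, 0, 0, 0, 0]}}

```text
clock: 21.63
position: [546.3, -37.7, 77.7]
ee_rot: [0.707, -0.707, 0.001, -0.001]
contact_force: [-0.7, 0.2, 6.4]
gripper_width: 24.5
```

{"method": "play_rows", "body": {"travel": [[0, 0, -0.02], [0, 0, -0.03], [0.036, 0.003, 0], [0.036, 0.003, 0], [0.036, 0.003, 0], [0.036, 0.003, 0], [0.036, 0.003, 0], [0.036, 0.003, 0], [0.036, 0.003, 0], [0.036, 0.003, 0], [0.036, 0.003, 0], [0.036, 0.003, 0]], "rotation": [[0, 0, 0], [0, 0, 0], [0, 0, 0], [0, 0, 0], [0, 0, 0], [0, 0, 0], [0, 0, 0], [0, 0, 0], [0, 0, 0], [0, 0, 0], [0, 0, 0], [0, 0, 0]], "grip": [0, 0, 0, 0, 0, 0, 0, 0, 0, 0, 0, 0]}}

```text
clock: 22.63
position: [514.7, -399.3, 125.7]
ee_rot: [-0.707, 0.707, 0.0, 0.0]
contact_force: [0.9, -0.6, -0.7]
gripper_width: 24.5
```

{"method": "play_rows", "body": {"travel": [[0, 0, 0.03], [0, 0, 0.035], [0, 0, 0.02], [0, 0, 0.009], [0, 0, 0.004], [0, 0, 0], [0, 0, 0], [0, 0, 0], [0, 0, -0.01], [0, 0, -0.03], [0, 0, -0.04], [0, 0, -0.04]], "rotation": [[0, 0, 0], [0, 0, 0], [0, 0, 0], [0, 0, 0], [0, 0, 0], [0, 0, 0], [0, 0, 0], [0, 0, 0], [0, 0, 0], [0, 0, 0], [0, 0, 0], [0, 0, 0]], "grip": [0, 0, 0, 0, 0, 0, 0.6, 0.6, 0.6, 0.6, 0.6, 0.6]}}

```text
clock: 23.63
position: [515.2, -397.5, 150.3]
ee_rot: [0.707, -0.707, -0.0, 0.0]
contact_force: [1.5, -0.8, 0.5]
gripper_width: 51.0
```

{"method": "play_rows", "body": {"travel": [[-0.03, 0, -0.02], [-0.04, -0.005, -0.01], [-0.04, -0.01, 0], [-0.04, -0.01, 0], [-0.04, -0.01, 0], [-0.04, -0.01, 0], [-0.04, -0.01, 0], [-0.04, -0.01, 0], [-0.04, -0.01, 0], [-0.04, -0.01, 0], [-0.04, -0.01, 0], [-0.04, -0.01, 0]], "rotation": [[0, 0, 0], [0, 0, 0], [0, 0, 0], [0, 0, 0], [0, 0, 0], [0, 0, 0], [0, 0, 0], [0, 0, 0], [0, 0, 0], [0, 0, 0], [0, 0, 0], [0, 0, 0]], "grip": [0.7, 0.7, 0.7, 0.7, 0.7, 0.7, 0.7, 0.7, 0.7, 0.7, 0.7, 0.7]}}

```text
clock: 24.63
position: [620.9, 74.6, 180.3]
ee_rot: [0.707, -0.707, 0.001, -0.001]
contact_force: [0.8, -0.5, 0.3]
gripper_width: 59.2
```

```bash
python3 -c "
from rot import *
s=arm.read_state();print(s['position'])
rotors(cam('top'))"
```

```text
[620.85843879  74.61923077 180.30422054]
rotor [ 515.5 -396. ] [ 29.  127.5] ang from x 0.4 boss (array([ 515.8, -386.7]), array([24.2, 48.8]), np.float32(-2.7))
rotor [ 515.4 -448.8] [ 30.2 127.5] ang from x 0.2 boss (array([ 515.6, -439.2]), array([21.5, 48.8]), np.float32(-3.0))
```

{"method": "play_rows", "body": {"travel": [[-0.037, -0.005, 0], [-0.037, -0.005, 0], [-0.037, -0.005, 0], [-0.037, -0.005, 0.02], [-0.033, -0.005, 0.025], [0, 0, 0.03], [0, 0, 0], [0, 0, 0]], "rotation": [[0, 0, 0], [0, 0, 0], [0, 0, 0], [0, 0, 0], [0, 0, 0], [0, 0, -0.071], [0, 0, -0.071], [0, 0, 0]], "grip": [0.7, 0.7, 0.7, 0.7, 0.7, 0.7, 0.7, 0.7]}}

```text
clock: 25.35
position: [644.3, 253.2, 102.2]
ee_rot: [0.756, -0.654, -0.0, 0.002]
contact_force: [0.9, -0.3, 0.8]
gripper_width: 59.8
```

```bash
python3 pk.py
```

```text
[644.3 253.2 102.2] 25.35 yaw 8.29
[648.6 256.1] [ 29.4 129.1] 8.2 tool delta [-2.3 -4.6 -0. ]
[478.5 316.4] [ 14.8 122.8] -0.8 tool delta [-86.5 155.    0.3]
[423.9 335.8] [25.1 27.8] 19.3 tool delta [-113.6  206.2    0.4]
```

{"method": "play_rows", "body": {"travel": [[-0.003, -0.003, 0.02], [0, 0, 0.035], [0, 0, 0.018], [0, 0, 0.01], [0, 0, 0.002], [0, 0, 0], [0, 0, 0], [0, 0, 0], [0, 0, 0], [0, 0, 0], [0, 0, 0]], "rotation": [[0, 0, 0], [0, 0, 0], [0, 0, 0], [0, 0, 0], [0, 0, 0], [0, 0, 0], [0, 0, 0], [0, 0, 0], [0, 0, 0], [0, 0, 0], [0, 0, 0]], "grip": [0.7, 0.7, 0.7, 0.7, 0.7, 0.7, 0, 0, 0, 0, 0]}}

```text
clock: 26.32
position: [649.0, 256.7, 20.8]
ee_rot: [0.756, -0.655, 0.001, -0.002]
contact_force: [-0.8, 0.3, 6.3]
gripper_width: 24.4
```

{"method": "play_rows", "body": {"travel": [[0, 0, -0.02], [0, 0, -0.03], [0, 0, -0.04], [0, 0, -0.03], [0, 0, 0], [0, 0, 0], [0, 0, 0], [0, 0, 0]], "rotation": [[0, 0, 0], [0, 0, 0], [0, 0, 0], [0, 0, 0], [0, 0, 0.071], [0, 0, 0.071], [0, 0, 0], [0, 0, 0]], "grip": [0, 0, 0, 0, 0, 0, 0, 0]}}

```text
clock: 26.98
position: [647.3, 255.8, 138.0]
ee_rot: [0.708, -0.707, -0.0, 0.001]
contact_force: [0.0, -0.1, -2.0]
gripper_width: 24.6
```

To (545,-38,97): tool x +0.294, y +0.1025.

{"method": "play_rows", "body": {"travel": [[0.0367, 0.0128, 0], [0.0367, 0.0128, 0], [0.0367, 0.0128, 0], [0.0367, 0.0128, 0], [0.0367, 0.0128, 0], [0.0367, 0.0128, 0], [0.0367, 0.0128, 0], [0.0367, 0.0128, 0], [0, 0, 0.02], [0, 0, 0.02], [0, 0, 0], [0, 0, 0]], "rotation": [[0, 0, 0], [0, 0, 0], [0, 0, 0], [0, 0, 0], [0, 0, 0], [0, 0, 0], [0, 0, 0], [0, 0, 0], [0, 0, 0], [0, 0, 0], [0, 0, 0], [0, 0, 0]], "grip": [0, 0, 0, 0, 0, 0, 0, 0, 0, 0, 0, 0]}}

```text
clock: 27.98
position: [544.6, -38.0, 97.6]
ee_rot: [0.707, -0.707, -0.001, 0.001]
contact_force: [-0.5, -0.4, -0.4]
gripper_width: 24.3
```

{"method": "play_rows", "body": {"travel": [[0, 0, 0.01], [0, 0, 0.007], [0, 0, 0.001], [0, 0, 0], [0, 0, 0]], "rotation": [[0, 0, 0], [0, 0, 0], [0, 0, 0], [0, 0, 0], [0, 0, 0]], "grip": [0, 0, 0, 0, 0]}}

```text
clock: 28.4
position: [545.7, -37.3, 80.8]
ee_rot: [0.707, -0.707, 0.0, -0.0]
contact_force: [0.7, -0.5, -1.7]
gripper_width: 24.3
```

```bash
python3 -c "
from al import *
align()"
```

```text
tcp [545.7 -37.3  80.8] F [ 0.7 -0.5 -1.7] w 24.3
rx [[ 0.001 -1.     0.   ]
 [-1.    -0.001 -0.   ]]
ridge 1492 (array([544.6, -72.8]), array([ 7.7, 42.8]), np.float32(89.7)) [540.9 544.7 548.5] dot [545.5 -37.8  97.8]
```

{"method": "play_rows", "body": {"travel": [[0, 0.0008, 0.003], [0, 0, 0.0015], [0, 0, 0], [0, 0, 0]], "rotation": [[0, 0, 0], [0, 0, 0], [0, 0, 0], [0, 0, 0]], "grip": [0, 0, 0, 0]}}

```text
clock: 28.78
position: [544.8, -37.5, 76.7]
ee_rot: [0.707, -0.707, 0.0, -0.0]
contact_force: [-1.8, 1.8, 3.7]
gripper_width: 24.4
```

{"method": "play_rows", "body": {"travel": [[0, 0, 0], [0, 0, 0], [0, 0, 0], [0, 0, -0.01], [0, 0, -0.03], [0, 0, -0.03], [0, 0, 0], [0, 0, 0], [0, 0, 0], [0, 0, 0]], "rotation": [[0, 0, 0], [0, 0, 0], [0, 0, 0], [0, 0, 0], [0, 0, 0], [0, 0, 0], [0, 0, 0], [0, 0, 0], [0, 0, 0], [0, 0, 0]], "grip": [0, 0.55, 0.55, 0.6, 0.6, 0.6, 0.6, 0.6, 0.6, 0.6]}}

```text
clock: 29.62
position: [543.9, -37.7, 145.2]
ee_rot: [-0.707, 0.707, 0.001, -0.001]
contact_force: [-0.4, -0.3, -0.6]
gripper_width: 51.0
```

```bash
python3 -c "
from tilt import *
tilt('pics/w6.png')"
```

```text
n 5831 tilt deg along x 0.2 along y 4.3 z at ridge 65.8
bar rect@66 [544.8 -38. ] [ 30.  129.4] -0.1
tcp [543.9 -37.7 145.2] t 29.6167
rotor [ 515.5 -396. ] [ 29.  127.5] ang from x 0.4 boss (array([ 515.8, -386.7]), array([24.2, 48.8]), np.float32(-2.7))
rotor [ 515.4 -448.8] [ 30.2 127.5] ang from x 0.2 boss (array([ 515.6, -439.2]), array([21.5, 48.8]), np.float32(-3.0))
```

View pics/w6.png

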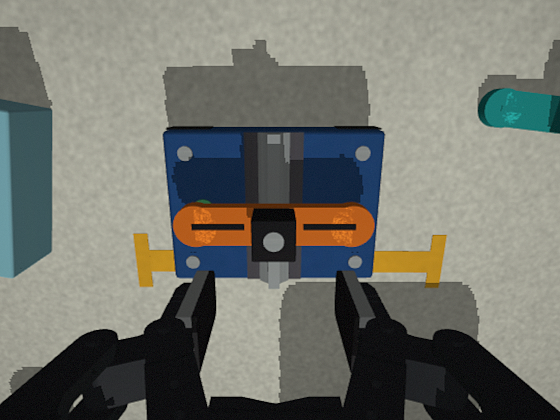

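{"method": "play_rows", "body": {"travel": [[0, 0, 0], [0, 0, 0], [0, 0, 0], [0, 0, 0], [0, 0, 0], [0, 0, 0], [0, 0, 0], [0, 0, 0], [0, 0, 0], [0, 0, 0], [0, 0, 0], [0, 0, 0]], "rotation": [[0, 0, 0], [0, 0, 0], [0, 0, 0], [0, 0, 0], [0, 0, 0], [0, 0, 0], [0, 0, 0], [0, 0, 0], [0, 0, 0], [0, 0, 0], [0, 0, 0], [0, 0, 0]], "grip": [0.6, 0.6, 0.6, 0.6, 0.6, 0.6, 0.6, 0.6, 0.6, 0.6, 0.6, 0.6]}}

```text
clock: 30.72
position: [544.7, -37.6, 146.1]
ee_rot: [-0.707, 0.707, 0.0, 0.0]
contact_force: [0.4, -0.6, 0.0]
gripper_width: 51.3
```

```bash
python3 -c "
from tilt import *
tilt()
for n in('top','side'):
    d=cam(n);H=hsv(d);m=np.all((H>=(4,140,40))&(H<=(18,255,255)),-1)
    for p in comps(m,25):print(n,len(p),p.mean(0).round(),ray(d,p.mean(0)[None],10)[0].round())
    if n=='top':cv2.imwrite('pics/t3.png',d['image'])
"
```

```text
n 5940 tilt deg along x 0.1 along y 4.8 z at ridge 65.8
bar rect@66 [546.4 -37.7] [ 35.6 131.7] 3.4
tcp [544.7 -37.6 146.1] t 30.7167
rotor [ 515.5 -396. ] [ 29.  127.5] ang from x 0.4 boss (array([ 515.8, -386.7]), array([24.2, 48.8]), np.float32(-2.7))
rotor [ 515.4 -448.8] [ 30.2 127.5] ang from x 0.2 boss (array([ 515.6, -439.2]), array([21.5, 48.8]), np.float32(-3.0))
rotor [510.4 -41.8] [27.6 50. ] ang from x -0.1 boss (array([509.6, -43.3]), array([ 8.1, 24.5]), np.float32(-0.8))
top 100 [30.  0.] [1179.  848.   10.]
top 374 [462. 224.] [ 513. -396.   10.]
top 382 [481. 223.] [ 514. -448.   10.]
top 119 [332. 226.] [507. -37.  10.]
side 26 [332. 206.] [655. -32.  10.]
side 34 [446. 218.] [ 692. -412.   10.]
side 100 [327. 224.] [560. -33.  10.]
side 36 [441. 243.] [ 567. -398.   10.]
side 43 [458. 246.] [ 567. -450.   10.]
side 118 [441. 264.] [ 475. -399.   10.]
side 99 [458. 267.] [ 476. -451.   10.]
```

View pics/t3.png

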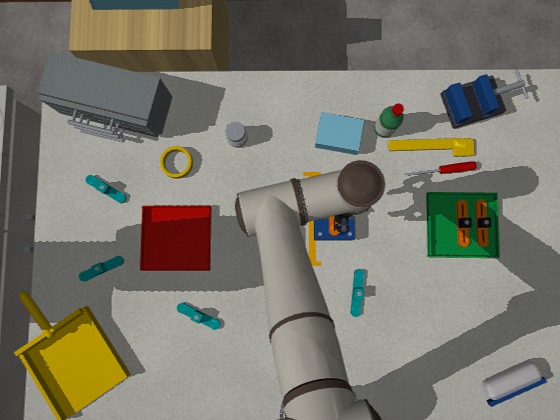

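The third rotor is still level after another second, so it also goes to green. No other orange rotor is on the bench.

{"method": "play_rows", "body": {"travel": [[0, 0, 0.03], [0, 0, 0.025], [0, 0, 0.01], [0, 0, 0.004], [0, 0, 0], [0, 0, 0], [0, 0, 0], [0, 0, 0], [0, 0, 0], [0, 0, 0]], "rotation": [[0, 0, 0], [0, 0, 0], [0, 0, 0], [0, 0, 0], [0, 0, 0], [0, 0, 0], [0, 0, 0], [0, 0, 0], [0, 0, 0], [0, 0, 0]], "grip": [0.6, 0.6, 0.6, 0.6, 0.6, 0, 0, 0, 0, 0]}}

```text
clock: 31.75
position: [545.8, -37.5, 78.7]
ee_rot: [0.707, -0.707, 0.001, -0.001]
contact_force: [-0.6, 0.4, 6.5]
gripper_width: 24.5
```

{"method": "play_rows", "body": {"travel": [[0, 0, -0.02], [0, 0, -0.03], [0.031, 0.003, 0], [0.031, 0.003, 0], [0.031, 0.003, 0], [0.031, 0.003, 0], [0.031, 0.003, 0], [0.031, 0.003, 0], [0.031, 0.003, 0], [0.031, 0.003, 0], [0.031, 0.003, 0], [0.031, 0.003, 0]], "rotation": [[0, 0, 0], [0, 0, 0], [0, 0, 0], [0, 0, 0], [0, 0, 0], [0, 0, 0], [0, 0, 0], [0, 0, 0], [0, 0, 0], [0, 0, 0], [0, 0, 0], [0, 0, 0]], "grip": [0, 0, 0, 0, 0, 0, 0, 0, 0, 0, 0, 0]}}

```text
clock: 32.75
position: [514.0, -348.9, 126.7]
ee_rot: [-0.707, 0.707, 0.0, 0.0]
contact_force: [1.6, 0.7, -1.5]
gripper_width: 24.4
```

```bash
python3 -c "
from al import *
align()"
```

```text
tcp [ 514.  -348.9  126.7] F [ 1.6  0.7 -1.5] w 24.4
rx [[-0.    -1.    -0.001]
 [-1.     0.     0.   ]]
ridge 0   dot [ 513.9 -350.1  143.7]
```

{"method": "play_rows", "body": {"travel": [[0, 0, 0.03], [0, 0, 0.035], [0, 0, 0.02], [0, 0, 0.009], [0, 0, 0.005], [0, 0, 0], [0, 0, 0], [0, 0, 0], [0, 0, -0.01], [0, 0, -0.03], [0, 0, -0.04], [0, 0, -0.04]], "rotation": [[0, 0, 0], [0, 0, 0], [0, 0, 0], [0, 0, 0], [0, 0, 0], [0, 0, 0], [0, 0, 0], [0, 0, 0], [0, 0, 0], [0, 0, 0], [0, 0, 0], [0, 0, 0]], "grip": [0, 0, 0, 0, 0, 0, 0.6, 0.6, 0.6, 0.6, 0.6, 0.6]}}

```text
clock: 33.8
position: [514.4, -347.4, 150.0]
ee_rot: [0.707, -0.707, -0.0, 0.0]
contact_force: [1.3, -1.0, 0.6]
gripper_width: 51.6
```

{"method": "play_rows", "body": {"travel": [[0, 0, -0.04], [-0.04, -0.01, -0.01], [-0.04, -0.01, 0], [-0.04, -0.01, 0], [-0.04, -0.01, 0], [-0.04, -0.01, 0], [-0.04, -0.01, 0], [-0.04, -0.01, 0], [-0.04, -0.01, 0], [-0.04, -0.01, 0], [-0.04, -0.01, 0], [-0.04, -0.01, 0]], "rotation": [[0, 0, 0], [0, 0, 0], [0, 0, 0], [0, 0, 0], [0, 0, 0], [0, 0, 0], [0, 0, 0], [0, 0, 0], [0, 0, 0], [0, 0, 0], [0, 0, 0], [0, 0, 0]], "grip": [0.7, 0.7, 0.7, 0.7, 0.7, 0.7, 0.7, 0.7, 0.7, 0.7, 0.7, 0.7]}}

```text
clock: 34.8
position: [624.8, 94.0, 199.7]
ee_rot: [0.707, -0.707, 0.001, -0.001]
contact_force: [0.2, 0.0, 0.2]
gripper_width: 60.0
```

{"method": "play_rows", "body": {"travel": [[-0.04, 0, 0], [-0.04, 0, 0], [-0.04, 0, 0], [-0.04, 0, 0], [-0.04, 0, 0], [0, 0, 0], [0, 0, 0]], "rotation": [[0, 0, 0], [0, 0, 0], [0, 0, 0], [0, 0, 0], [0, 0, 0], [0, 0, 0], [0, 0, 0]], "grip": [0.7, 0.7, 0.7, 0.7, 0.7, 0.7, 0.7]}}

```text
clock: 35.38
position: [624.0, 294.2, 198.5]
ee_rot: [0.708, -0.706, 0.0, -0.001]
contact_force: [0.4, 0.5, -0.9]
gripper_width: 60.1
```

Run:
```python
from st import *
from rot import rotors
d=cam("top");stand(d);rotors(d);C=cloud(d);H=hsv(d)
o=np.all((H>=(4,150,60))&(H<=(17,255,255)),-1)&(C[...,1]<-300)&(C[...,0]<600)
for p in comps(cv2.morphologyEx(o.astype(np.uint8),cv2.MORPH_CLOSE,np.ones((17,3)))>0,100):
    P=C[p[:,1],p[:,0]];print(np.median(P,0).round(1))
show(d,"tape",(16,120,90),(32,255,255),0,200)
cv2.imwrite("pics/t4.png",d["image"])
```

```text
stand 1560 (array([543.8, -39. ]), array([108.3, 147.6]), np.float32(-0.2))
ridge 231 (array([542. , -37.5]), array([ 32.3, 101.8]), np.float32(88.9)) [543.39318777 -38.50621259  56.        ]
rotor [ 514.2 -346.2] [ 28.6 125. ] ang from x 0.7 boss (array([ 514.5, -338.2]), array([24.3, 51.6]), np.float32(-2.4))
rotor [ 515.5 -396. ] [ 29.  127.5] ang from x 0.4 boss (array([ 508.9, -387.1]), array([24.4, 35.3]), np.float32(-0.1))
rotor [ 515.4 -448.8] [ 30.2 127.5] ang from x 0.2 boss (array([ 515.7, -439.2]), array([21.5, 28.1]), np.float32(-2.8))
[ 512.4 -343.2   14.2]
[ 512.7 -392.7   14.3]
[ 512.6 -444.3   14.4]
tape 1038 px [436. 145.] ctr,size,ang [ 734.2 -321.2] [ 49.3 242.4] 89.7 med [ 738.5 -335.2]
tape 628 px [311. 220.] ctr,size,ang [531.   19.2] [ 48.1 261.8] -0.4 med [525.   19.7]
tape 6701 px [ 71. 361.] ctr,size,ang [184.9 715.7] [223.8 357.3] 34.7 med [142.3 678.1]
```

View pics/t4.png

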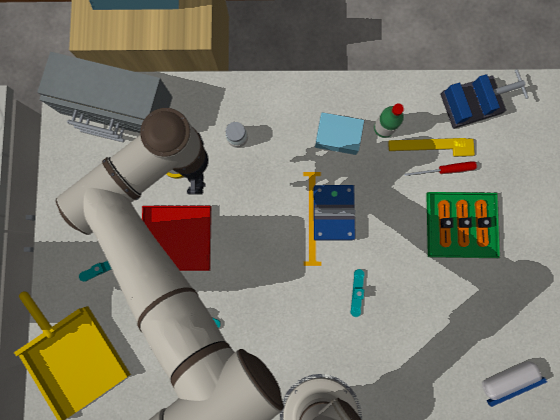

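```bash
python3 -c "
from bench import workorder
print(workorder.job_done())"
```

```text
the job is handed in; nothing more can be done
None
```

I pushed the stand onto the tape, tested all three rotors on the knife edge, and put all three in the green tray. The job is handed in; it reported no verdict.

- **Pushing the stand:** I pushed with both open fingers against the rear face at once, about 50 mm either side of its middle. I did not alternate pushes on the two corners. In the last top view the front edge is about 2 mm short of the tape's centre line, about 0.2° off parallel to it, and about 13 mm sideways of its middle. All are within the limits.
- **Testing the rotors:** Only three orange rotors were on the bench. Each was laid across the ridge with its middle within about 0.3 mm of the ridge centre. Each stayed level, with tilt of 0.1 to 0.2° along its length. I watched the third one for an extra second because three level in a row seemed unusual, and it stayed level.
- **Final checks:** All three rotors lie flat in the green tray, bar tops at about 14–15 mm, boss up. The red tray is empty. The gripper touches nothing, and the other things look unmoved; I checked those by eye only, and the tape roll was partly hidden by the arm in the last view.
- **A reading that disagreed:** One bar measurement on the third rotor's repeat look came out skewed (3.4°), probably from a stray colour patch in the mask. The depth tilt in the same picture was unaffected.

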